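# Trace the lift cam's edge with a sprung stylus

## Task

The lift cam clamped on the inspection plate is being checked for wear: take the blue-handled stylus out of its stand, hold it upright and run its red ball along the cam's edge from the green line, round the nose, to the red line, touching lightly all the way (about 2 to 3 N, never more than 7 N). Then put the stylus back in its stand, seated on its collar, and let go. Do not disturb the jar, the beaker and the bottle close by.

Things in the scene. Friction and masses are not known exactly. Their poses are not given: they have to be found in the camera images.
- fixture: Aluminium inspection plate, 150 x 140 x 10 mm, fixed on the worktop; origin at the centre of its underside, z up. A 14 mm thick brass cam (see fixture_cam, fixture_nose) is clamped flat on a boss of 18 mm radius in its middle, its underside 22 mm and top 36 mm above the plate's underside; the clamp screw stands 9 mm higher, within 13 mm of the cam's centre. Round the edge all is free.
- fixture_cam (a point): Nominal centre of the cam at mid-height, 29 mm above the plate's origin; axes as the plate's. The cam was clamped by eye: its real centre may lie up to 6 mm off along plate x and y each, and the cam may be turned up to 0.2 rad about it. This is not reported: the edge must be felt.
- fixture_nose (a point): Nominal centre of the cam's nose circle, 36 mm from fixture_cam towards the plate's -x. The egg-shaped outline is a circle of radius 36 mm about the cam's centre and one of radius 15 mm about the nose centre, joined by straight flanks tangent to both.
- fixture_start (a point): Where the ball's centre would stand at the green line if the cam sat nominally: 40 mm from fixture_cam, 80 degrees from plate -x towards +y, 29 mm above the underside. The green line (22 x 4 mm, on the plate) runs outward below it, 44 to 66 mm from the origin.
- fixture_finish (a point): The same over the red line, 80 degrees from -x towards -y. The trace runs from the start over the +y flank, the nose (-x) and the -y flank to here.
- stand: Stand of the stylus, fixed: grey block 50 x 50 x 65 mm on a black foot (66 x 66 x 6 mm), with a vertical hole 17 x 17 mm right through; origin at the centre of its underside, z up.
- stand_seat (a point): Centre of the hole's mouth on the stand's top, 65 mm above its underside, axes as the stand's; the stylus's origin lies here when it is seated.
- stylus: Loose tracing stylus, 0.1 kg, upright in the stand's hole, collar on its top. Origin: centre of the collar's underside, z up along the handle. Collar 26 mm across, z 0 to 5 mm; square blue handle 16 x 16 mm, sides along stylus x and y, z 5 to 50 mm (grip here, 40 N or more); shank 12 mm across down to z -25 mm; sprung tip down to z -59 mm.
- stylus_tip: Tip of the stylus: 4 mm rod with a red ball 8 mm across at its end, on a spring joint at stylus z -25 mm (its origin) that lets the ball yield sideways, any way, by about 1 mm for each 3 N and centres it again; stop at about 7.5 mm. Smooth (friction about 0.2).
- stylus_ball (a point): Centre of the red ball (radius 4 mm), at stylus z -55 mm when not deflected.
- jar_d: White sample jar with a red cap, 33 mm across, 44 mm high, loose, in front of the inspection plate; origin at the centre of its underside.
- glass_beaker: Glass beaker, 56 x 60 mm, 72 mm high, loose, behind the inspection plate; origin at the centre of its underside.
- dropper_bottle: Amber dropper bottle, 33 mm across, 100 mm high, loose, behind the stand; origin at the centre of its underside.
Not all that is in view belongs to the job. What is shaped like the stylus but yellow is not meant.

How it is judged:
By the outcome, as a careful person would: the job done as asked, in the order asked, and still so for the second after the job is handed in, with the robot touching nothing.
It also fails if it takes over 72 s, if anything falls off the work surface, if the arm or the gripper's body presses on something with over 40 N, if the wrist force passes 120 N, or if a joint passes its speed limit or range.

## Robot

A 7-joint arm with a two-finger parallel gripper is mounted at the origin on a cart in front of the work surface, level with it; the furniture and walls round the work are solid. World frame = base frame: x ahead of the robot, y to its left, z up, the work surface at z = 0. Lengths are in m, angles in rad, forces in N, time in s.
With the tool pointing down it reaches from about 0.425 to 0.875 m from the base axis. Payload 8.4 kg.
Tool frame: the origin (TCP) lies at the very end of the fingers, on their centre line; the grasp point (between the pads) lies 19 mm behind it; x points along the fingers, y is the direction in which the jaws open and shut, and the axes are right-handed (so a half turn about x gives the same grasp; the last joint's range is limited). The gripper opens to 87 mm and grips with 3 to 60 N. Pads are 19 mm wide; open, the fingers measure 117 mm over their backs; the gripper's body (75 mm by 190 mm) begins 51 mm behind the grasp point.
Start: joints at [-1.22, 0.333, 0.04, 1.465, -0.013, 1.343, -0.059], TCP at [0.283, 0.585, 0.19] pointing down, gripper open.
Joint ranges: [-2.58, 2.58], [-0.38, 2.09], [-1.3, 1.39], [0.25, 2.4], [-1.5, 4.64], [0.08, 2.09], [-2.65, 2.65]. Speed limits (rad/s): [2.22, 2.22, 2.79, 2.79, 3.14, 3.14, 3.14].

## Interface

Orientations are given as a rotation vector (axis times angle).
In Python, from bench import robot gives the robot as it stands.
- The arm moves only by the tool step_arm, never from a script. Its argument "steps" is a list that holds one entry, the list of rows, each a list of 5 numbers: the shift along the tool's x, y, z in m, then the turn about the tool's x in degrees, then the finger opening in m, from 0 to 0.087. A call has exactly 10 rows; each row shifts and turns the commanded pose from where the row before left it, along the tool's axes as they then stand; what a row does not reach is not made up. A row lasts 1/12 s, in which the tool goes at most 41.7 mm and 7.16 degrees, less where a joint would pass 70% of its speed; a pose out of reach is approached as far as the arm can. A call with a gripper value outside its range is refused whole. The fingers move at their own pace and stop on an object; "newtons" is the grip in N (left out, the last holds). Time passes only in rows, so rows that do not move let the fingers close, or fill a call up. It gives the time, the measured TCP pose, the force and the opening at its end, in the units of the state.
- robot.observe(): the state, without advancing time (a new reading comes with each control period).
- robot.read_camera(name): name is "scene" or "top" or "wrist"; returns (picture, depth): 420x560x3 uint8, blue, green, red; 420x560 float32, m along the optical axis (not along the pixel's ray), 0 where there is no reading.
- robot.get_calibration(name): a dict with "intrinsics" (3x3 intrinsics, pixels), "k1" (the pictures are not rectified: a ray, as slopes to the right and down, at radius r is drawn at 1 + k1 r^2 times it, then the intrinsics apply), "eye" and "attitude" of the camera in the world. Camera axes: x right, y down, z forward; pixel columns grow to the right and rows downward; lengths in m; the calibration is good to about 2 mm. A picture is of the moment at which its call begins: read the wrist's pose just before it. get_calibration takes no time and is no camera call; for the wrist camera it gives the pose at the moment of the call.
- robot.job_done(): hands the job in, once; it reports no verdict.
The state is a dict: "time_s": time; "qpos": joint angles; "joint_vel": joint speeds; "joint_efforts": joint torques, N m; "position": TCP position; "ee_rot": TCP orientation; "wrist_force": force on the tool from outside, world axes, zero at the start; "wrist_torque": the same for the moment, N m; "gripper_width": finger opening in m.
Only numpy, scipy, OpenCV 4.12 (cv2) and the standard library are available. Lean on these libraries where they do the work, as an engineer would, in place of code of your own. Each camera call takes 0.05 s, during which the arm holds its last target. There are 200 camera calls.

## Working session

There is one attempt and no reset: what is moved stays moved. The work goes in short steps, Python scripts to look and compute and a tool call to move; the robot and the scene stay as the last step left them, time stands still between calls to the robot, and variables do not carry over. Pictures are saved under pics/ and viewed, about 8 in all and at most 12, crops included, and the job is handed in when it is done.

Besides the shell and the picture viewer there is one more tool, called as name([rows], argument=value, ...), one row to a line, values as JSON. step_arm: Moves the arm, as the interface text tells. Its arguments: {"type":"object","properties":{"steps":{"type":"array"},"newtons":{"type":"number"}},"required":["steps"]}

```bash
mkdir -p pics; ls
cat > h.py <<'E'
import numpy as np, cv2
from bench import robot
from scipy.spatial.transform import Rotation as R
def cal(n):
    c=robot.get_calibration(n); return np.array(c["intrinsics"]),c["k1"],np.array(c["eye"]),np.array(c["attitude"])
E
python3 - <<'E'
from h import *
s=robot.observe(); print(s)
for n in("scene","top","wrist"): print(n,robot.get_calibration(n))
for n in("scene","top"):
    p,d=robot.read_camera(n); cv2.imwrite(f"pics/{n}0.png",p); np.savez(f"{n}0.npz",p=p,d=d)
E
```

```text
pics
{'time_s': 0.0, 'qpos': array([-1.22018348,  0.33391083,  0.03988945,  1.46627903, -0.01341285,
        1.3432901 , -0.05854383]), 'joint_vel': array([-2.15351807e-04,  8.35436587e-04,  9.78517520e-04, -1.53048762e-03,
       -4.85038919e-04,  2.13114110e-05, -6.13430784e-04]), 'joint_efforts': array([-8.60571745e-04, -6.56365442e+01,  1.33497354e+00, -4.03802025e+01,
       -5.96477464e-02,  4.46525076e-02,  1.62031220e-04]), 'position': array([0.28242519, 0.58485631, 0.18955578]), 'ee_rot': array([ 0.35155111,  1.5421124 , -0.35408189]), 'wrist_force': array([ 0.3125217 ,  0.32411629, -0.56707644]), 'wrist_torque': array([-0.0101189,  0.0057231,  0.0096088]), 'gripper_width': 0.08713258871302663}
scene {'intrinsics': array([[398.39554707,   0.        , 271.49363366],
       [  0.        , 398.39554707, 209.64591682],
       [  0.        ,   0.        ,   1.        ]]), 'k1': -0.014697477627642784, 'eye': array([ 0.18099629, -0.8648238 ,  0.55606434]), 'attitude': array([-2.1171827 ,  0.56710946, -0.3018829 ])}
top {'intrinsics': array([[410.45893863,   0.        , 274.87154195],
       [  0.        , 410.45893863, 201.95706093],
       [  0.        ,   0.        ,   1.        ]]), 'k1': 0.010724167641868758, 'eye': array([ 0.46816637, -0.26685628,  0.92058514]), 'attitude': array([-2.17070008,  2.17940596, -0.12505833])}
wrist {'intrinsics': array([[313.50602495,   0.        , 276.73579489],
       [  0.        , 313.50602495, 206.75827166],
       [  0.        ,   0.        ,   1.        ]]), 'k1': -0.06281990892415253, 'eye': array([0.21255288, 0.61932733, 0.38344267]), 'attitude': array([2.44526553, 1.53732917, 0.22045636])}
```

View pics/top0.png

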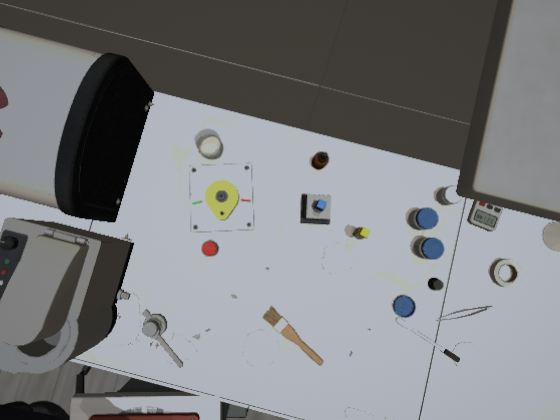

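View pics/scene0.png

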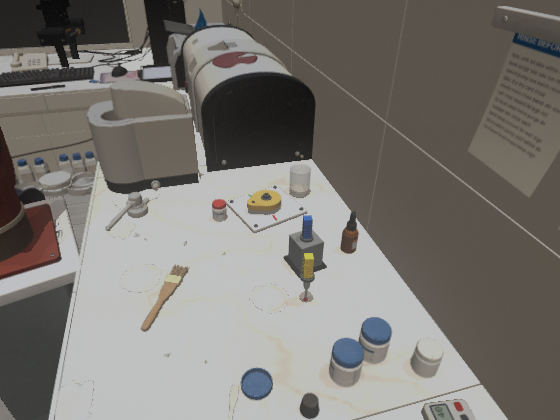

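Top view: plate (222,198) with its green line (197,202), red line (246,200) and yellow cam, nose towards the bottom. The blue stylus is in its stand at (320,205). The only lookalike is the yellow stylus at (362,233). The blue lids at (426,218), (431,248) and (404,306) are jars. Jar (209,248), beaker (209,147), bottle (320,160). I choose the blue handle at (320,205) in the grey block.

```bash
cat >> h.py <<'E'
def rays(n,uv,c=None):
    K,k1,e,a=c or cal(n)
    uv=np.atleast_2d(np.asarray(uv,float)); q=(uv-[K[0,2],K[1,2]])/[K[0,0],K[1,1]]
    s=q.copy()
    for _ in range(10): s=q/(1+k1*(s**2).sum(1,keepdims=True))
    return e,R.from_rotvec(a).apply(np.c_[s,np.ones(len(s))])
def plane(n,uv,z,c=None):
    e,d=rays(n,uv,c); return e+d*((z-e[2])/d[:,2])[:,None]
def proj(n,P,c=None):
    K,k1,e,a=c or cal(n); q=R.from_rotvec(a).inv().apply(np.atleast_2d(P)-e); s=q[:,:2]/q[:,2:]
    return s*(1+k1*(s**2).sum(1,keepdims=True))*K[0,0]+[K[0,2],K[1,2]]
def blobs(p,lo,hi,amin=8):
    m=cv2.inRange(cv2.cvtColor(p,cv2.COLOR_BGR2HSV),np.array(lo),np.array(hi))
    n,l,st,ce=cv2.connectedComponentsWithStats(m)
    return [(st[i,4],ce[i],l==i) for i in range(1,n) if st[i,4]>=amin]
E
python3 - <<'E'
from h import *
p=np.load("top0.npz")["p"]; d=np.load("top0.npz")["d"]
for nm,lo,hi,z in [("green",(40,80,60),(90,255,255),.01),("red",(0,120,80),(10,255,255),.01),("blue",(100,120,60),(125,255,255),.115),("red2",(170,120,80),(180,255,255),.01),("yel",(22,120,80),(38,255,255),.036)]:
    for a,c,m in blobs(p,lo,hi): print(nm,a,c.round(1),plane("top",c,z).round(4),'depth',np.median(d[m]).round(3))
cr=p[130:280,170:390]; cv2.imwrite("pics/crop0.png",cv2.resize(cr,None,fx=3.6,fy=3.6,interpolation=cv2.INTER_CUBIC))
E
```

```text
green 13 [197.2 202.1] [[ 0.5617 -0.1059  0.01  ]] depth 0.914
green 17 [  7.1 260.5] [[0.4356 0.303  0.01  ]] depth 0.711
red 8 [245.5 200. ] [[ 0.566  -0.2133  0.01  ]] depth 0.915
red 17 [481.8 203.3] [[ 0.5568 -0.7418  0.01  ]] depth 0.914
red 162 [208.9 248.3] [[ 0.4595 -0.1332  0.01  ]] depth 0.871
red 16 [  3.5 271.5] [[0.4121 0.3092 0.01  ]] depth 0.709
red 280 [163.5 417.4] [[ 0.1069 -0.0425  0.01  ]] depth 0.864
blue 65 [320.7 204.2] [[ 0.5459 -0.368   0.115 ]] depth 0.811
blue 311 [426.7 218. ] [[ 0.5179 -0.5767  0.115 ]] depth 0.867
blue 320 [432.4 248. ] [[ 0.459  -0.5853  0.115 ]] depth 0.861
blue 313 [403.4 305.7] [[ 0.3488 -0.5242  0.115 ]] depth 0.904
yel 721 [221.8 198.2] [[ 0.5674 -0.1635  0.036 ]] depth 0.889
yel 78 [363.  232.6] [[ 0.4916 -0.468   0.036 ]] depth 0.814
```

View pics/crop0.png

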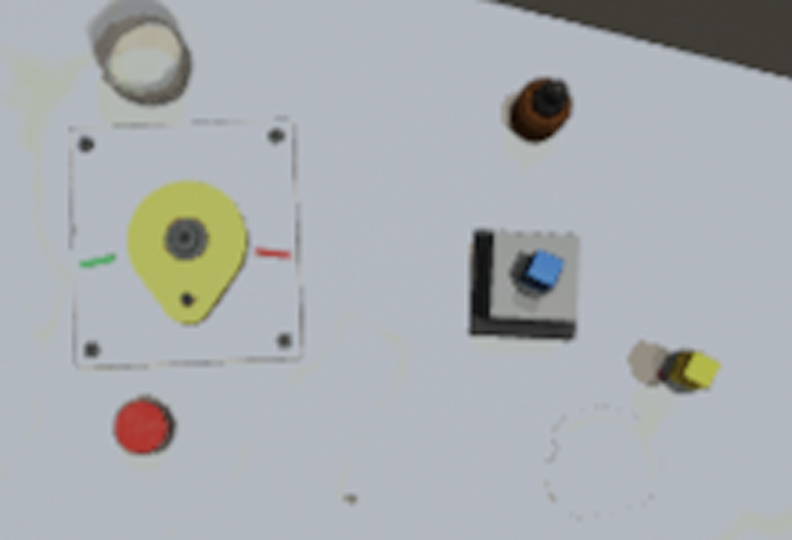

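Run:
```python
from h import *
s=robot.observe(); M=R.from_rotvec(s["ee_rot"]).as_matrix(); print("tool axes cols\n",M.round(3))
print("tcp px scene",proj("scene",s["position"]),"top",proj("top",s["position"]))
H={}
for n in("top","scene"):
    d=np.load(n+"0.npz")["d"]; v,u=np.mgrid[0:420:3,0:560:3]; uv=np.c_[u.ravel(),v.ravel()]; dd=d[v,u].ravel()
    e,r=rays(n,uv); P=e+r*dd[:,None]; P=P[dd>0]
    for x,y,z in P: 
        k=(int(np.floor(x/.08)),int(np.floor(y/.08))); H[k]=max(H.get(k,-9),z)
xs=range(-2,13)
print("y\\x ",*[f"{i*8:5d}" for i in xs])
for j in range(11,-10,-1): print(f"{j*8:4d}",*[f"{H[(i,j)]*100:5.0f}" if (i,j) in H else "    ." for i in xs])
p,d=robot.read_camera("wrist"); cv2.imwrite("pics/w0.png",p)
```

```text
tool axes cols
 [[-0.001  0.435  0.901]
 [-0.001  0.901 -0.435]
 [-1.    -0.001  0.   ]]
tcp px scene [[73.36588923 72.63952547]] top [[-240.60054994  359.04321561]]
y\x    -16    -8     0     8    16    24    32    40    48    56    64    72    80    88    96
  88     .     .     .     .     .     .     .     .     .     5    24    23    23     .    22
  80     .     .     .     .     .     .     .     .     .     4    24    23    29     .     .
  72   -77   -77     .     .     .     .     .     .     .     .    21    25     .     .    34
  64   -77   -77     .     .     .     .    34     .     .     .    22    26    26    26    35
  56   -77   -77     .     .     .    40    39     .     .     .    24    26    26    25    36
  48   -77   -77   -78     .    39    40     .     .     .     .    24    26    26    36    37
  40   -77   -67   -11     .     .     .     .     .     .    22    26    27    27    38     .
  32   -77   -32    -6   -10     .     .     .     .     0    24    25    27    26    39     .
  24     .   -78   -26     .     .    19    19     .     0    26    27    27   
[... 455 characters left out ...]
    5     7    45    44     .     .
 -24   -67    -2    -0     0     0     0     0     0     4     5     7    46     .     .     .
 -32     .     .     .     0     0     1     1     0     0     0     0    49     .     .     .
 -40     .     .     0     0     1     1     0    75    76    76    52    52     .     .     .
 -48     .     .     0     1     0     0     0     0    11     1    56     .     .     .     .
 -56     .     .     .     0     0     1     1     0     0     0    55     .     .     .     .
 -64     .     .     .     0     0     1     3     6     6    37    50     .     .     .     .
 -72     .     .     .     0     1     1     3     0     5    42    48     .     .     .     .
```

View pics/w0.png

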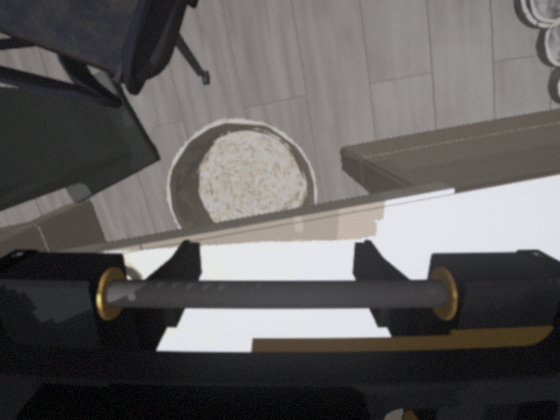

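The wrist view shows only the floor, a bin and a bit of the bench beyond the tool; nothing of the job. There is a high reading (z ≈ 0.75), which I check before crossing.

Run:
```python
from h import *
for n in("top","scene"):
    d=np.load(n+"0.npz")["d"]; v,u=np.mgrid[0:420:2,0:560:2]; uv=np.c_[u.ravel(),v.ravel()]; dd=d[v,u].ravel()
    e,r=rays(n,uv); P=e+r*dd[:,None]; m=(dd>0)&(P[:,2]>.35)&(P[:,0]<.8)&(P[:,1]<.4)
    hi=m&(P[:,2]>.6); print(n,m.sum(),hi.sum())
    for k in (m&~hi,hi):
        if k.any(): print(P[k].min(0).round(3),P[k].max(0).round(3),uv[k].min(0),uv[k].max(0))
# FK-ish: elbow
p=np.load("top0.npz")["p"]; d=np.load("top0.npz")["d"]; print(d[20:210:40,470:560:20].round(3))
```

```text
top 9528 4396
[ 0.674 -0.559  0.35 ] [ 0.8   -0.086  0.558] [136   0] [496  98]
[ 0.478 -0.392  0.74 ] [ 0.58  -0.349  0.759] [456   0] [558 220]
scene 6058 0
[ 0.622 -0.694  0.35 ] [ 0.8   -0.1    0.504] [338   0] [558 170]
[[0.425 0.417 0.174 0.173 0.174]
 [0.495 0.18  0.171 0.172 0.172]
 [0.597 0.171 0.17  0.17  0.169]
 [0.181 0.168 0.168 0.168 0.168]
 [0.169 0.166 0.167 0.167 0.167]]
```

Run:
```python
from h import *
p=np.load("top0.npz")["p"]
def rect(uv_c,lo,hi,z,dx=40):
    u,v=map(int,uv_c); c=p[v-dx:v+dx,u-dx:u+dx]; b=cv2.resize(c,None,fx=8,fy=8,interpolation=cv2.INTER_CUBIC)
    m=cv2.inRange(cv2.cvtColor(b,cv2.COLOR_BGR2HSV),np.array(lo),np.array(hi)); cs,_=cv2.findContours(m,0,1); k=max(cs,key=cv2.contourArea)
    bx=cv2.boxPoints(cv2.minAreaRect(k)); uv=(bx+.5)/8-.5+[u-dx,v-dx]; P=plane("top",uv,z)[:,:2]
    e=np.diff(np.r_[P,P[:1]],axis=0); print(P.mean(0).round(4),np.linalg.norm(e,axis=1).round(4),np.degrees(np.arctan2(e[:,1],e[:,0])).round(1))
rect((320,204),(100,120,150),(125,255,255),.115,20)
rect((320,204),(100,120,60),(125,255,255),.115,20)
for z,n,uv in[(.036,"cam",(186,238)),(.045,"screw",(184,239)),(.044,"jar",(142,425)),(.072,"beaker",(145,58)),(.1,"bottle",(552,95)),(.065,"standtop",(536,274))]:
    print(n,plane("top",np.array(uv)/3.6+[170,130],z).round(4))
# plate corners by eye in crop
c=np.array([[70,130],[293,120],[301,358],[78,367]])/3.6+[170,130]; print(plane("top",c,.01).round(4), plane("top",c,.01).mean(0).round(4))
c=np.array([[490,232],[579,234],[575,318],[490,316]])/3.6+[170,130]; print(plane("top",c,.065).round(4), plane("top",c,.065).mean(0).round(4))
```

```text
[ 0.5463 -0.3689] [0.0149 0.015  0.0149 0.015 ] [ -23.5 -113.2  156.4   66.8]
[ 0.5458 -0.3676] [0.0168 0.0171 0.0168 0.017 ] [ -27.2 -117.   152.7   63. ]
cam [[ 0.5718 -0.1633  0.036 ]]
screw [[ 0.5702 -0.1631  0.045 ]]
jar [[ 0.4603 -0.1393  0.044 ]]
beaker [[ 0.6735 -0.1427  0.072 ]]
bottle [[ 0.6451 -0.3767  0.1   ]]
standtop [[ 0.5467 -0.3703  0.065 ]]
[[ 0.6429 -0.0875  0.01  ]
 [ 0.6489 -0.2263  0.01  ]
 [ 0.5004 -0.2314  0.01  ]
 [ 0.4955 -0.0948  0.01  ]] [ 0.5719 -0.16    0.01  ]
[[ 0.5714 -0.3438  0.065 ]
 [ 0.5701 -0.3958  0.065 ]
 [ 0.521  -0.3926  0.065 ]
 [ 0.5223 -0.3432  0.065 ]] [ 0.5462 -0.3688  0.065 ]
```

```bash
cat >> h.py <<'E'
def plan(wps,step=.040,p0=None):
    """world waypoints -> rows of tool-frame shifts (m)"""
    s=robot.observe(); M=R.from_rotvec(s["ee_rot"]).as_matrix(); p=np.array(s["position"] if p0 is None else p0); out=[]
    for w in wps:
        d=np.array(w)-p; n=max(1,int(np.ceil(np.linalg.norm(d)/step-1e-6)))
        out+= [M.T@(d/n)]*n; p=np.array(w)
    return np.array(out)
E
python3 - <<'E'
from h import *
s=robot.observe(); az=np.radians(np.linspace(64.2,-20,6)); r=np.linspace(.65,.58,6)
W=[[.2824,.5849,.35]]+[[a*np.cos(t),a*np.sin(t),.38] for a,t in zip(r[1:],az[1:])]
print(len(W)); x=plan(W); print(len(x)); print(x.round(3).tolist())
K,k1,e,a=cal("wrist"); M=R.from_rotvec(s["ee_rot"]).as_matrix(); C=R.from_rotvec(a).as_matrix()
print("cam in tool", (M.T@(e-s["position"])).round(4), (M.T@C).round(3).tolist())
for tgt,nm in [((.546,-.368,.11),"sty"),((.572,-.16,.036),"cam")]:
  for dz in(-.1,-.05,0,.05):
   for z in(.25,.3,.38):
    tcp=np.array([tgt[0],tgt[1],z])+M[:,2]*dz
    print(nm,dz,z,tcp.round(3),proj("wrist",tgt,(K,k1,tcp+e-s["position"],a)).round(0))
E
```

```text
6
30
[[-0.032, -0.0, 0.0], [-0.032, -0.0, 0.0], [-0.032, -0.0, 0.0], [-0.032, -0.0, 0.0], [-0.032, -0.0, 0.0], [-0.006, -0.008, 0.037], [-0.006, -0.008, 0.037], [-0.006, -0.008, 0.037], [-0.006, -0.008, 0.037], [-0.006, -0.008, 0.037], [0.0, -0.018, 0.032], [0.0, -0.018, 0.032], [0.0, -0.018, 0.032], [0.0, -0.018, 0.032], [0.0, -0.018, 0.032], [0.0, -0.026, 0.025], [0.0, -0.026, 0.025], [0.0, -0.026, 0.025], [0.0, -0.026, 0.025], [0.0, -0.026, 0.025], [0.0, -0.032, 0.016], [0.0, -0.032, 0.016], [0.0, -0.032, 0.016], [0.0, -0.032, 0.016], [0.0, -0.032, 0.016], [0.0, -0.034, 0.006], [0.0, -0.034, 0.006], [0.0, -0.034, 0.006], [0.0, -0.034, 0.006], [0.0, -0.034, 0.006]]
cam in tool [-0.1939  0.0003 -0.0779] [[0.0, -0.284, 0.959], [1.0, 0.001, -0.0], [-0.001, 0.959, 0.284]]
sty -0.1 0.25 [ 0.456 -0.325  0.25 ] [[277. 271.]]
sty -0.1 0.3 [ 0.456 -0.325  0.3  ] [[277. 253.]]
sty -0.1 0.38 [ 0.456 -0.325  0.38 ] [[277. 231.]]
sty -0.05 0.25 [ 0.501 -0.346  0.25 ] [[277. 231.]]
sty -0.05 0.3 [ 0.501 -0.346  0.3  ] [[277. 217.]]
sty -0.05 0.38 [ 0.501 -0.346  0.38 ] [[277. 201.]]
sty 0 0.25 [
[... 184 characters left out ...]
y 0.05 0.3 [ 0.591 -0.39   0.3  ] [[277. 138.]]
sty 0.05 0.38 [ 0.591 -0.39   0.38 ] [[277. 134.]]
cam -0.1 0.25 [ 0.482 -0.117  0.25 ] [[277. 246.]]
cam -0.1 0.3 [ 0.482 -0.117  0.3  ] [[277. 233.]]
cam -0.1 0.38 [ 0.482 -0.117  0.38 ] [[277. 217.]]
cam -0.05 0.25 [ 0.527 -0.138  0.25 ] [[277. 212.]]
cam -0.05 0.3 [ 0.527 -0.138  0.3  ] [[277. 202.]]
cam -0.05 0.38 [ 0.527 -0.138  0.38 ] [[277. 190.]]
cam 0 0.25 [ 0.572 -0.16   0.25 ] [[277. 175.]]
cam 0 0.3 [ 0.572 -0.16   0.3  ] [[277. 169.]]
cam 0 0.38 [ 0.572 -0.16   0.38 ] [[277. 161.]]
cam 0.05 0.25 [ 0.617 -0.182  0.25 ] [[277. 137.]]
cam 0.05 0.3 [ 0.617 -0.182  0.3  ] [[277. 134.]]
cam 0.05 0.38 [ 0.617 -0.182  0.38 ] [[277. 132.]]
```

step_arm([
  [[-0.032, 0, 0, 0, 0.087], [-0.032, 0, 0, 0, 0.087], [-0.032, 0, 0, 0, 0.087], [-0.032, 0, 0, 0, 0.087], [-0.032, 0, 0, 0, 0.087], [-0.006, -0.008, 0.037, 0, 0.087], [-0.006, -0.008, 0.037, 0, 0.087], [-0.006, -0.008, 0.037, 0, 0.087], [-0.006, -0.008, 0.037, 0, 0.087], [-0.006, -0.008, 0.037, 0, 0.087]],
])

```text
time_s: 0.98
position: [0.4329, 0.4675, 0.3806]
ee_rot: [0.352, 1.542, -0.353]
wrist_force: [0.2, 0.0, 0.5]
gripper_width: 0.0873
```

step_arm([
  [[0, -0.018, 0.032, 0, 0.087], [0, -0.018, 0.032, 0, 0.087], [0, -0.018, 0.032, 0, 0.087], [0, -0.018, 0.032, 0, 0.087], [0, -0.018, 0.032, 0, 0.087], [0, -0.026, 0.025, 0, 0.087], [0, -0.026, 0.025, 0, 0.087], [0, -0.026, 0.025, 0, 0.087], [0, -0.026, 0.025, 0, 0.087], [0, -0.026, 0.025, 0, 0.087]],
])

```text
time_s: 1.82
position: [0.593, 0.1451, 0.3803]
ee_rot: [0.353, 1.542, -0.353]
wrist_force: [0.5, -0.4, 0.1]
gripper_width: 0.0872
```

step_arm([
  [[0, -0.032, 0.016, 0, 0.087], [0, -0.032, 0.016, 0, 0.087], [0, -0.032, 0.016, 0, 0.087], [0, -0.032, 0.016, 0, 0.087], [0, -0.032, 0.016, 0, 0.087], [0, -0.034, 0.006, 0, 0.087], [0, -0.034, 0.006, 0, 0.087], [0, -0.034, 0.006, 0, 0.087], [0, -0.034, 0.006, 0, 0.087], [0, 0, 0, 0, 0.087]],
])

```text
time_s: 2.65
position: [0.5546, -0.1733, 0.3811]
ee_rot: [0.359, 1.54, -0.363]
wrist_force: [-0.9, -0.0, 0.9]
gripper_width: 0.0873
```

Run:
```python
from h import *
s=robot.observe(); print(s["position"],s["qpos"].round(2),s["time_s"])
c=cal("wrist"); p,d=robot.read_camera("wrist"); cv2.imwrite("pics/w1.png",p); np.savez("w1.npz",p=p,d=d,K=c[0],k1=c[1],e=c[2],a=c[3])
```

```text
[ 0.55461903 -0.17334926  0.38110246] [-0.22  0.17  0.53  1.31 -0.08  1.68  1.41] 2.65
```

View pics/w1.png

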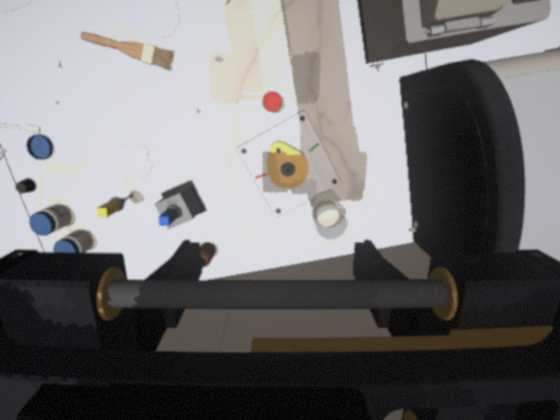

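Wrist view: plate around (288,165), stylus (168,215) in its stand, yellow decoy (108,208), bottle (207,253). Next, over the stylus.

step_arm([
  [[0.022, -0.03, 0.013, 0, 0.05], [0.022, -0.03, 0.013, 0, 0.05], [0.022, -0.03, 0.013, 0, 0.05], [0.022, -0.03, 0.013, 0, 0.05], [0.022, -0.03, 0.013, 0, 0.05], [0.022, -0.03, 0.013, 0, 0.05], [0, 0, 0, 0, 0.05], [0, 0, 0, 0, 0.05], [0, 0, 0, 0, 0.05], [0, 0, 0, 0, 0.05]],
])

```text
time_s: 3.53
position: [0.5511, -0.3593, 0.2492]
ee_rot: [0.351, 1.541, -0.35]
wrist_force: [0.0, 0.1, 0.3]
gripper_width: 0.0506
```

Run:
```python
from h import *
s=robot.observe(); print(s["position"],s["ee_rot"],s["wrist_force"])
c=cal("wrist"); p,d=robot.read_camera("wrist"); np.savez("w2.npz",p=p,d=d,K=c[0],k1=c[1],e=c[2],a=c[3])
M=R.from_rotvec(s["ee_rot"]).as_matrix(); print("yaw ty",np.degrees(np.arctan2(M[1,1],M[0,1])))
for a,ce,m in blobs(p,(100,120,60),(125,255,255),200):
    print(a,ce.round(1),plane("wrist",ce,.115,c).round(4),"depth med/min",np.median(d[m]).round(3))
    cs,_=cv2.findContours(m.astype(np.uint8),0,1); 
    for z in(.115,.09):
        P=plane("wrist",cv2.boxPoints(cv2.minAreaRect(cs[0])),z,c)[:,:2]; e=np.diff(np.r_[P,P[:1]],axis=0); print(z,P.mean(0).round(4),np.linalg.norm(e,axis=1).round(4),np.degrees(np.arctan2(e[:,1],e[:,0])).round(1))
# depth points on handle top
v,u=np.mgrid[0:240,0:560]; e,r=rays("wrist",np.c_[u.ravel(),v.ravel()],c); P=e+r*d[:240].reshape(-1,1)
k=(np.hypot(P[:,0]-.546,P[:,1]+.368)<.03)&(P[:,2]>.11)&(P[:,2]<.13); print("handle top",k.sum(),P[k].mean(0).round(4),P[k].min(0).round(4),P[k].max(0).round(4))
k=(np.hypot(P[:,0]-.546,P[:,1]+.368)<.05)&(P[:,2]>.06)&(P[:,2]<.068); Q=P[k][:,:2]; print("stand top",k.sum(),P[k].mean(0).round(4),P[k].min(0).round(4),P[k].max(0).round(4)); rr=cv2.minAreaRect(Q.astype(np.float32)); print(rr)
cv2.imwrite("pics/w2.png",p[100:300,150:420].repeat(3,0).repeat(3,1)[:600,:800])
```

```text
[ 0.55109563 -0.35927017  0.24918073] [ 0.35117357  1.54100348 -0.35021317] [0.04772149 0.09652003 0.29134087]
yaw ty 64.37361138077671
484 [ 73.2 200.4] [[ 0.4642 -0.5689  0.115 ]] depth med/min 0.398
0.115 [ 0.464  -0.5675] [0.0329 0.0341 0.0335 0.0349] [  99.6    9.4  -79.  -171.5]
0.09 [ 0.4627 -0.5859] [0.0354 0.0367 0.036  0.0375] [  99.6    9.4  -79.  -171.5]
559 [106.8 237.8] [[ 0.5182 -0.5593  0.115 ]] depth med/min 0.413
0.115 [ 0.5175 -0.5583] [0.0343 0.0327 0.0349 0.0335] [ 105.4   13.9  -73.2 -167. ]
0.09 [ 0.5203 -0.576 ] [0.0369 0.0352 0.0375 0.0361] [ 105.4   13.9  -73.2 -167. ]
handle top 212 [ 0.5482 -0.3698  0.1143] [ 0.5385 -0.3794  0.1112] [ 0.5585 -0.36    0.116 ]
stand top 1200 [ 0.5465 -0.3688  0.0644] [ 0.5224 -0.3963  0.0603] [ 0.5752 -0.3437  0.0678]
((0.5487505793571472, -0.3701309859752655), (0.050278156995773315, 0.05034917593002319), 86.56449127197266)
```

View pics/w2.png

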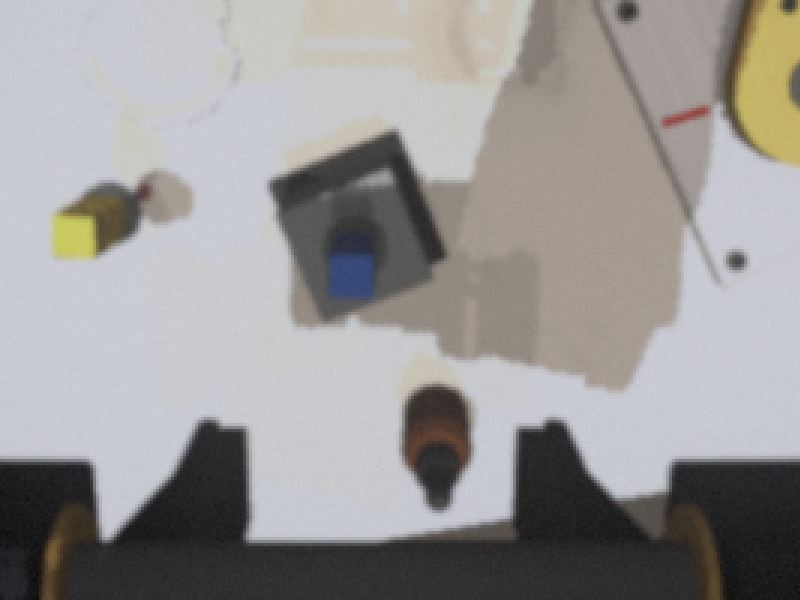

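Crop of the wrist view: blue handle top at about (267,192) in the full picture, square to the picture axes, so to the jaws as well. The yellow decoy is well to the left. Measuring the top face exactly.

Run:
```python
from h import *
w=np.load("w2.npz"); p=w["p"]; c=(w["K"],float(w["k1"]),w["e"],w["a"])
hsv=cv2.cvtColor(p,cv2.COLOR_BGR2HSV); print(hsv[192,267],hsv[180,267])
t=int(hsv[192,267,2]); m=cv2.inRange(hsv,np.array((100,100,int(.8*t))),np.array((130,255,255))); m[:170]=0;m[215:]=0;m[:,:250]=0;m[:,290:]=0
ys,xs=np.nonzero(m); print(len(xs),xs.min(),xs.max(),ys.min(),ys.max(),xs.mean(),ys.mean())
P=plane("wrist",cv2.boxPoints(cv2.minAreaRect(np.c_[xs,ys].astype(np.float32))),.115,c); print(P[:,:2].round(4)); 
q=plane("wrist",[(xs.mean(),ys.mean())],.115,c)[0]; print("handle",q.round(4))
s=robot.observe(); M=R.from_rotvec(s["ee_rot"]).as_matrix()
g=(q+[.5463,-.3689,.115])/2; print("avg",g.round(4)); tcp=np.array([q[0],q[1],.076]); print("wrist-only delta tool",(M.T@(tcp-s["position"])).round(4),"avg",(M.T@(np.array([g[0],g[1],.076])-s["position"])).round(4))
```

```text
[111 141 119] [112  77  60]
193 260 273 185 198 266.53367875647666 191.4663212435233
[[ 0.5392 -0.373 ]
 [ 0.5452 -0.3604]
 [ 0.5582 -0.3667]
 [ 0.5521 -0.3794]]
handle [ 0.5486 -0.3698  0.115 ]
avg [ 0.5475 -0.3693  0.115 ]
wrist-only delta tool [ 0.1734 -0.0107  0.002 ] avg [ 0.1734 -0.0108  0.0008]
```

step_arm([
  [[0, -0.0105, 0.001, 0, 0.05], [0.03, 0, 0, 0, 0.05], [0.03, 0, 0, 0, 0.05], [0.03, 0, 0, 0, 0.05], [0.03, 0, 0, 0, 0.05], [0.03, 0, 0, 0, 0.05], [0.022, 0, 0, 0, 0.05], [0, 0, 0, 0, 0.05], [0, 0, 0, 0, 0.05], [0, 0, 0, 0, 0.05]],
], newtons=50)

```text
time_s: 4.42
position: [0.547, -0.3716, 0.0786]
ee_rot: [0.352, 1.54, -0.353]
wrist_force: [-0.2, 0.2, 0.7]
gripper_width: 0.0498
```

step_arm([
  [[0, 0, 0, 0, 0.01], [0, 0, 0, 0, 0.01], [0, 0, 0, 0, 0.01], [0, 0, 0, 0, 0.01], [0, 0, 0, 0, 0.01], [0, 0, 0, 0, 0.01], [0, 0, 0, 0, 0.01], [0, 0, 0, 0, 0.01], [0, 0, 0, 0, 0.01], [0, 0, 0, 0, 0.01]],
], newtons=50)

```text
time_s: 5.25
position: [0.5462, -0.3708, 0.0766]
ee_rot: [0.353, 1.542, -0.353]
wrist_force: [-0.2, 1.1, 2.4]
gripper_width: 0.015
```

step_arm([
  [[-0.01, 0, 0, 0, 0.01], [-0.015, 0, 0, 0, 0.01], [-0.02, 0, 0, 0, 0.01], [-0.02, 0, 0, 0, 0.01], [-0.02, 0, 0, 0, 0.01], [-0.005, 0, 0, 0, 0.01], [0, 0, 0, 0, 0.01], [0, 0, 0, 0, 0.01], [0, 0, 0, 0, 0.01], [0, 0, 0, 0, 0.01]],
], newtons=50)

```text
time_s: 6.08
position: [0.5455, -0.3704, 0.165]
ee_rot: [0.353, 1.544, -0.352]
wrist_force: [-0.2, 0.0, -0.5]
gripper_width: 0.0149
```

```bash
cat >> h.py <<'E'
def force(n=5):
    F=[];P=[]
    for _ in range(n):
        s=robot.observe(); F.append(s["wrist_force"]);P.append(s["position"]); robot.read_camera("top")
    return np.mean(F,0),np.std(F,0),np.mean(P,0),R.from_rotvec(s["ee_rot"]).as_matrix(),s
E
python3 - <<'E'
from h import *
F,sd,P,M,s=force(5); print("F",F.round(2),sd.round(2),"P",P.round(4),s["gripper_width"]); print(M.round(4).tolist())
p,d=robot.read_camera("scene"); u,v=proj("scene",P-[0,0,.03])[0]; u,v=int(u),int(v); cr=p[max(0,v-90):v+90,max(0,u-110):u+110]; cv2.imwrite("pics/s1.png",cv2.resize(cr,None,fx=3,fy=3,interpolation=cv2.INTER_CUBIC))
# cam circle fit from the first top picture and w1,w2
def fit(Q):
    A=np.c_[2*Q,np.ones(len(Q))]; x=np.linalg.lstsq(A,(Q**2).sum(1),rcond=None)[0]; return x[:2],np.sqrt(x[2]+x[:2]@x[:2])
for nm in("top","w2"):
    w=np.load("top0.npz" if nm=="top" else "w2.npz"); p=w["p"]; c=cal("top") if nm=="top" else (w["K"],float(w["k1"]),w["e"],w["a"])
    hsv=cv2.cvtColor(p,cv2.COLOR_BGR2HSV); 
    b=[x for x in blobs(p,(18,90,70),(38,255,255),300)]; 
    for a,ce,m in b:
        cs,_=cv2.findContours(cv2.resize(m.astype(np.float32),None,fx=4,fy=4,interpolation=cv2.INTER_LINEAR).__gt__(.5).astype(np.uint8),0,cv2.CHAIN_APPROX_NONE)
        k=max(cs,key=cv2.contourArea)[:,0,:]; Q=plane("x",(k+.5)/4-.5,.036,c)[:,:2]
        if abs(Q.mean(0)[1]+.16)>.05: continue
        far=Q[Q[:,0]>.572]; x,r=fit(far); print(nm,a,"centre",x.round(4),"r",r.round(4),"x-range",Q[:,0].min().round(4),Q[:,0].max().round(4),"tip",Q[Q[:,0].argmin()].round(4),"mean",Q.mean(0).round(4),"y",Q[:,1].min().round(4),Q[:,1].max().round(4))
    for nm2,lo,hi in(("green",(40,80,60),(90,255,255)),("red",(0,110,80),(10,255,255))):
        for a,ce,m in blobs(p,lo,hi,5):
            q=plane("x",ce,.01,c)[0]
            if np.hypot(q[0]-.57,q[1]+.16)<.08: print(nm,nm2,a,q.round(4))
E
```

```text
F [ 0.14  0.08 -1.1 ] [0.84 0.71 0.5 ] P [ 0.5456 -0.3705  0.1654] 0.014679611251002271
[[-0.0009, 0.4349, 0.9005], [0.0003, 0.9005, -0.4349], [-1.0, -0.0001, -0.001]]
top 815 centre [ 0.5714 -0.1629] r 0.0348 x-range 0.5214 0.6058 tip [ 0.5214 -0.169 ] mean [ 0.5666 -0.1634] y -0.1994 -0.1285
top green 13 [ 0.5617 -0.1059  0.01  ]
top red 8 [ 0.566  -0.2133  0.01  ]
w2 2404 centre [ 0.5726 -0.1646] r 0.0362 x-range 0.524 0.6093 tip [ 0.524  -0.1665] mean [ 0.5669 -0.1667] y -0.202 -0.1286
w2 green 18 [ 0.5643 -0.1065  0.01  ]
w2 red 21 [ 0.5688 -0.2133  0.01  ]
```

View pics/s1.png

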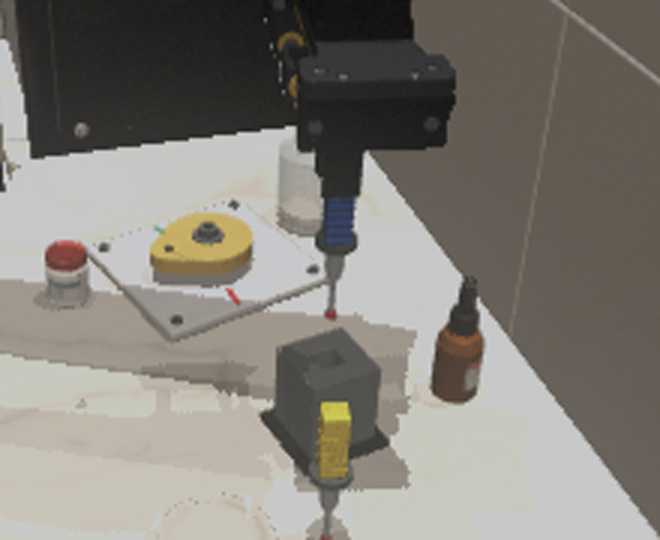

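Scene crop: stylus upright in the jaws, ball clear above the stand, everything else standing. The gripper body is long, so I check its clearance to the black-ended machine next to the plate.

Run:
```python
from h import *
Ps=[]
for f in("top0","scene0","w1","w2"):
    w=np.load(f+".npz"); d=w["d"]; n=f[:-1]; c=cal(n) if n in("top","scene") else (w["K"],float(w["k1"]),w["e"],w["a"])
    v,u=np.mgrid[0:(420 if n!="w" else 235),0:560]; e,r=rays(n,np.c_[u.ravel(),v.ravel()],c); dd=d[v,u].ravel(); P=e+r*dd[:,None]; Ps.append(P[dd>0])
P=np.vstack(Ps); P=P[(P[:,1]>-.13)&(P[:,1]<.06)&(P[:,0]>.4)&(P[:,0]<.72)]
print("max height (mm) rows y, cols x"); xs=np.arange(.42,.72,.03); print("      ",*[f"{x*1000:5.0f}" for x in xs])
for y in np.arange(.05,-.12,-.01):
    o=[]
    for x in xs:
        k=(abs(P[:,0]-x-.015)<.015)&(abs(P[:,1]-y-.005)<.005); q=P[k,2]; o.append(f"{np.percentile(q,97)*1000:5.0f}" if k.sum()>4 else "    .")
    print(f"{y*1000:5.0f} ",*o)
```

```text
max height (mm) rows y, cols x
         420   450   480   510   540   570   600   630   660   690
   50    235   228   205     2   143   249   260   265   265   265
   40    193   201   192     1     2     1   256   263   265   265
   30    192   193   177     2     1     1     1   256   263   264
   20      2   190     2     1     2     1     1     1   247   258
   10      2     2     2     2     2     1     1     1     2   175
   -0      2     1     2     2     1     1     1     1     1     1
  -10      2     2     1     1     1     1     1     1     1     1
  -20      2     1     1     1     1     2     1     1     1     1
  -30      2     2     2     1     1     1     1     2     1     1
  -40      2     2     2     1     1     2     2     1     1     1
  -50      1     1     1     2     1     2     2     1     1     1
  -60      2     2     1     2     2     2     1     1     1     1
  -70      2     1     2     1     1     2     1     1     1     1
  -80      2     1     1     2     1     1     1     1     1     2
  -90      2     2     1     2     2     9    10    10     1     1
 -100      1     1    11    12    12    11    12    14     1     1
 -110      2     1    13    13    12    12    12    13    71    72
```

```bash
cat > cam.py <<'E'
import numpy as np
O=np.array([.5747,-.1594]); YAW=np.radians(2.35); AL=np.arccos(21/36.)
# ball-centre path, cam frame: axis towards nose, b>0 = plate +y side; arclength s from nose tip, + towards green side
S1=19*AL; S2=S1+np.sqrt(36**2-21**2)
def pt(s):
    a=abs(s); g=np.sign(s) or 1
    if a<=S1: t=a/19; p=(36+19*np.cos(t),19*np.sin(t))
    elif a<=S2: t=AL; L=a-S1; p=(36+19*np.cos(t)-L*np.sin(t),19*np.sin(t)+L*np.cos(t))
    else: t=AL+(a-S2)/40; p=(40*np.cos(t),40*np.sin(t))
    return np.array([p[0],g*p[1]])/1000, np.array([np.cos(t),g*np.sin(t)])
def frame(m):  # m = cx,cy,phi
    a=YAW+m[2]; return np.array([[-np.cos(a),-np.sin(a)],[-np.sin(a),np.cos(a)]])  # cols: nose axis, +y side
def world(m,s,defl=0.):
    B=frame(m); p,n=pt(s); return np.array(m[:2])+B@(p-n*defl), B@n
def dist(m,q):  # signed distance of ball centre q outside the path, normal, s
    S=np.arange(-95,95,.25); B=frame(m); W=np.array([world(m,s)[0] for s in S]); i=np.argmin(((W-q)**2).sum(1)); w,n=world(m,S[i]); return (q-w)@n,n,S[i]
def line_s(m,side):
    """s where the path crosses the green(+1)/red(-1) line"""
    a=np.radians(80); B=frame((0,0,0)); u=B@np.array([np.cos(a),side*np.sin(a)])
    S=np.arange(30,95,.05)*side; d=[abs(np.cross(u,world(m,s)[0]-O)) for s in S]; return S[int(np.argmin(d))]
E
python3 -W ignore - <<'E'
from h import *; from cam import *
m=(.572,-.1637,0); sg,sr=line_s(m,1),line_s(m,-1); print("s",sg,sr,S1,S2)
for s in (sg,sg+2): print(world(m,s), "approach",world(m,s,-.009)[0])
a=world(m,sg+2,-.009)[0]; x=plan([[a[0],a[1],.165],[a[0],a[1],.0956]],step=.035); print(x.round(4).tolist())
E
```

```text
s 68.75000000000055 -67.30000000000052 18.01142508627498 47.25180812070187
(array([ 0.56695797, -0.12401905]), array([-0.12605082,  0.99202379])) approach [ 0.56582351 -0.11509083]
(array([ 0.56894749, -0.12381664]), array([-0.07631276,  0.99708393])) approach [ 0.56826067 -0.11484289]
[[0.0001, 0.03, -0.0114], [0.0001, 0.03, -0.0114], [0.0001, 0.03, -0.0114], [0.0001, 0.03, -0.0114], [0.0001, 0.03, -0.0114], [0.0001, 0.03, -0.0114], [0.0001, 0.03, -0.0114], [0.0001, 0.03, -0.0114], [0.0347, 0.0, 0.0], [0.0347, 0.0, 0.0]]
```

step_arm([
  [[0, 0.03, -0.0114, 0, 0.01], [0, 0.03, -0.0114, 0, 0.01], [0, 0.03, -0.0114, 0, 0.01], [0, 0.03, -0.0114, 0, 0.01], [0, 0.03, -0.0114, 0, 0.01], [0, 0.03, -0.0114, 0, 0.01], [0, 0.03, -0.0114, 0, 0.01], [0, 0.03, -0.0114, 0, 0.01], [0, 0, 0, 0, 0.01], [0, 0, 0, 0, 0.01]],
], newtons=50)

```text
time_s: 7.22
position: [0.5687, -0.1125, 0.1664]
ee_rot: [0.35, 1.543, -0.349]
wrist_force: [0.2, -1.6, -1.0]
gripper_width: 0.015
```

step_arm([
  [[0.02, 0, 0, 0, 0.01], [0.02, 0, 0, 0, 0.01], [0.02, 0, 0, 0, 0.01], [0.01, 0, 0, 0, 0.01], [0, 0, 0, 0, 0.01], [0, 0, 0, 0, 0.01], [0, 0, 0, 0, 0.01], [0, 0, 0, 0, 0.01], [0, 0, 0, 0, 0.01], [0, 0, 0, 0, 0.01]],
], newtons=50)

```text
time_s: 8.05
position: [0.5688, -0.1151, 0.0972]
ee_rot: [0.353, 1.541, -0.352]
wrist_force: [0.3, -0.1, -1.0]
gripper_width: 0.0151
```

Run:
```python
from h import *
F,sd,P,M,s=force(10); print("F",F.round(2),sd.round(2),"T",s["wrist_torque"],"P",P.round(4),s["time_s"]); print(M.round(4).tolist()); np.save("tare.npy",F)
c=cal("scene"); p,d=robot.read_camera("scene"); u,v=proj("scene",P-[0,0,.05])[0]; u,v=int(u),int(v); cr=p[v-50:v+50,u-65:u+65]; cv2.imwrite("pics/s2.png",cv2.resize(cr,None,fx=6,fy=6,interpolation=cv2.INTER_CUBIC))
p,d=robot.read_camera("top");
```

```text
F [ 0.16 -0.01 -1.06] [0.6  0.4  0.52] T [ 0.01626428 -0.04745669  0.00802994] P [ 0.5684 -0.1151  0.0967] 8.5
[[-0.0001, 0.4348, 0.9005], [-0.0001, 0.9005, -0.4348], [-1.0, -0.0001, -0.0]]
```

View pics/s2.png

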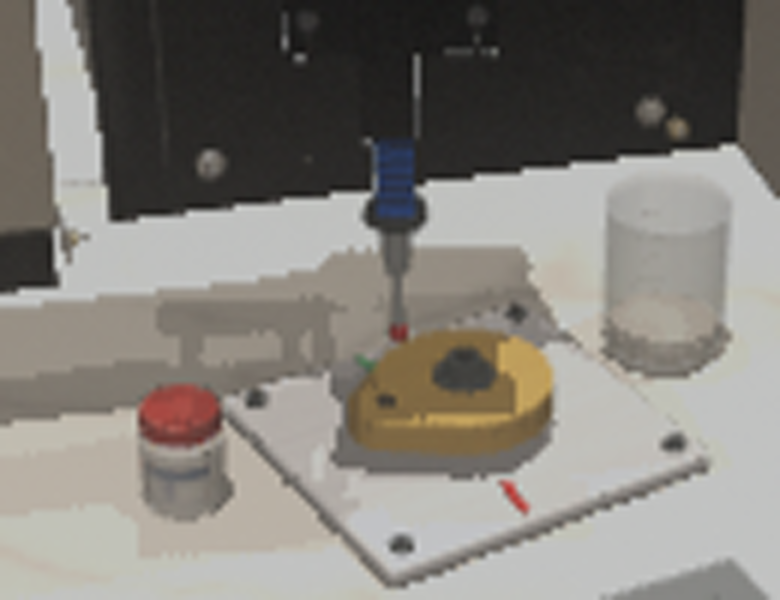

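Scene crop: the ball (399,331) hangs beside the cam's far edge near the green line (367,362), jar and beaker untouched. Now feeling inward.

step_arm([
  [[0.0008, -0.0013, 0.00075, 0, 0.01], [0, -0.0013, 0.00075, 0, 0.01], [0, -0.0013, 0.00075, 0, 0.01], [0, -0.0013, 0.00075, 0, 0.01], [0, 0, 0, 0, 0.01], [0, 0, 0, 0, 0.01], [0, 0, 0, 0, 0.01], [0, 0, 0, 0, 0.01], [0, 0, 0, 0, 0.01], [0, 0, 0, 0, 0.01]],
])

```text
time_s: 9.48
position: [0.5687, -0.121, 0.0957]
ee_rot: [0.353, 1.542, -0.353]
wrist_force: [-0.0, -0.9, -0.8]
gripper_width: 0.0149
```

```bash
cat >> h.py <<'E'
def ft(n=6):
    A=[];P=[];
    for _ in range(n):
        s=robot.observe(); A.append(np.r_[s["wrist_force"],s["wrist_torque"]]); P.append(s["position"]); robot.read_camera("top")
    A=np.array(A); return A.mean(0),A.std(0),np.mean(P,0),s
E
python3 - <<'E'
from h import *
A,sd,P,s=ft(8); print(A.round(3),sd.round(3),P.round(4)); np.save("tare6.npy",A)
E
```

```text
[ 0.021 -0.336 -0.887 -0.009  0.008 -0.011] [0.297 0.52  0.279 0.027 0.031 0.03 ] [ 0.5687 -0.121   0.0957]
```

step_arm([
  [[0, -0.00043, 0.00025, 0, 0.01], [0, -0.00043, 0.00025, 0, 0.01], [0, -0.00043, 0.00025, 0, 0.01], [0, -0.00043, 0.00025, 0, 0.01], [0, 0, 0, 0, 0.01], [0, 0, 0, 0, 0.01], [0, 0, 0, 0, 0.01], [0, 0, 0, 0, 0.01], [0, 0, 0, 0, 0.01], [0, 0, 0, 0, 0.01]],
])

```text
time_s: 10.72
position: [0.5689, -0.123, 0.0957]
ee_rot: [0.353, 1.542, -0.353]
wrist_force: [0.8, 0.1, -0.9]
gripper_width: 0.0149
```

Run:
```python
from h import *
A,sd,P,s=ft(8); print((A-np.load("tare6.npy")).round(3),sd.round(3),P.round(4))
```

```text
[ 0.271  0.008 -0.15   0.013 -0.016  0.001] [0.524 0.6   0.504 0.034 0.018 0.041] [ 0.5689 -0.123   0.0957]
```

Still free. One millimetre and a half more.

step_arm([
  [[0, -0.00043, 0.00025, 0, 0.01], [0, -0.00043, 0.00025, 0, 0.01], [0, -0.00043, 0.00025, 0, 0.01], [0, 0, 0, 0, 0.01], [0, 0, 0, 0, 0.01], [0, 0, 0, 0, 0.01], [0, 0, 0, 0, 0.01], [0, 0, 0, 0, 0.01], [0, 0, 0, 0, 0.01], [0, 0, 0, 0, 0.01]],
])

```text
time_s: 11.95
position: [0.569, -0.1245, 0.0957]
ee_rot: [0.353, 1.542, -0.353]
wrist_force: [0.6, 1.1, -0.6]
gripper_width: 0.0151
```

Run:
```python
from h import *
A,sd,P,s=ft(8); print((A-np.load("tare6.npy")).round(3),sd.round(3),P.round(4))
```

```text
[ 0.059  0.418 -0.18   0.007  0.004  0.008] [0.452 0.578 0.292 0.012 0.025 0.013] [ 0.569  -0.1245  0.0957]
```

step_arm([
  [[0, -0.00043, 0.00025, 0, 0.01], [0, -0.00043, 0.00025, 0, 0.01], [0, 0, 0, 0, 0.01], [0, 0, 0, 0, 0.01], [0, 0, 0, 0, 0.01], [0, 0, 0, 0, 0.01], [0, 0, 0, 0, 0.01], [0, 0, 0, 0, 0.01], [0, 0, 0, 0, 0.01], [0, 0, 0, 0, 0.01]],
])

```text
time_s: 13.18
position: [0.5691, -0.1255, 0.0957]
ee_rot: [0.353, 1.542, -0.353]
wrist_force: [0.4, 0.5, -1.3]
gripper_width: 0.0148
```

Run:
```python
from h import *
A,sd,P,s=ft(8); print((A-np.load("tare6.npy")).round(3),sd.round(3),P.round(4))
```

```text
[-0.024  0.53  -0.365  0.01  -0.014 -0.012] [0.485 0.461 0.517 0.017 0.018 0.02 ] [ 0.5691 -0.1255  0.0957]
```

step_arm([
  [[0, -0.00043, 0.00025, 0, 0.01], [0, -0.00043, 0.00025, 0, 0.01], [0, -0.00043, 0.00025, 0, 0.01], [0, 0, 0, 0, 0.01], [0, 0, 0, 0, 0.01], [0, 0, 0, 0, 0.01], [0, 0, 0, 0, 0.01], [0, 0, 0, 0, 0.01], [0, 0, 0, 0, 0.01], [0, 0, 0, 0, 0.01]],
])

```text
time_s: 14.42
position: [0.5692, -0.127, 0.0956]
ee_rot: [0.353, 1.542, -0.353]
wrist_force: [0.3, 0.9, -0.7]
gripper_width: 0.0152
```

Run:
```python
from h import *
A,sd,P,s=ft(8); print((A-np.load("tare6.npy")).round(3),sd.round(3),P.round(4))
```

```text
[ 0.298  0.798 -0.039  0.22  -0.037  0.017] [0.327 0.29  0.554 0.032 0.017 0.041] [ 0.5692 -0.127   0.0957]
```

step_arm([
  [[0, -0.00043, 0.00025, 0, 0.01], [0, 0, 0, 0, 0.01], [0, 0, 0, 0, 0.01], [0, 0, 0, 0, 0.01], [0, 0, 0, 0, 0.01], [0, 0, 0, 0, 0.01], [0, 0, 0, 0, 0.01], [0, 0, 0, 0, 0.01], [0, 0, 0, 0, 0.01], [0, 0, 0, 0, 0.01]],
])

```text
time_s: 15.65
position: [0.5692, -0.1275, 0.0957]
ee_rot: [0.353, 1.542, -0.353]
wrist_force: [-0.6, 1.7, -0.4]
gripper_width: 0.015
```

Run:
```python
from h import *
A,sd,P,s=ft(14); print((A-np.load("tare6.npy")).round(3),(A[:3]-np.load("tare.npy")).round(2),sd.round(3),P.round(5),s["time_s"])
```

```text
[ 0.093  1.627  0.278  0.347 -0.067  0.02 ] [-0.05  1.3   0.45] [0.517 0.419 0.542 0.029 0.031 0.026] [ 0.56923 -0.1275   0.09567] 16.3
```

step_arm([
  [[0, -0.00043, 0.00025, 0, 0.01], [0, 0, 0, 0, 0.01], [0, 0, 0, 0, 0.01], [0, 0, 0, 0, 0.01], [0, 0, 0, 0, 0.01], [0, 0, 0, 0, 0.01], [0, 0, 0, 0, 0.01], [0, 0, 0, 0, 0.01], [0, 0, 0, 0, 0.01], [0, 0, 0, 0, 0.01]],
], newtons=60)

```text
time_s: 17.18
position: [0.5693, -0.128, 0.0957]
ee_rot: [0.353, 1.542, -0.353]
wrist_force: [0.6, 0.4, -0.9]
gripper_width: 0.0147
```

Run:
```python
from h import *
A,sd,P,s=ft(10); print((A-np.load("tare6.npy")).round(3),(A[:3]-np.load("tare.npy")).round(2),sd.round(3),P.round(5),s["time_s"])
```

```text
[ 0.063  1.615 -0.139  0.441 -0.076  0.02 ] [-0.08  1.29  0.04] [0.484 0.483 0.376 0.023 0.032 0.025] [ 0.56927 -0.128    0.09566] 17.6333
```

```bash
python3 -W ignore - <<'E'
from h import *; from cam import *
P=np.array([.5684,-.1151,.0967]); u,v=proj("scene",P-[0,0,.05])[0]; o=np.array([int(u)-65,int(v)-50])
c=lambda x,y:(np.array([x,y])+.5)/6-.5+o
print("ball then, scene",plane("scene",c(399,331),.030).round(4),"vs TCP",P[:2])
p=np.load("scene0.npz")["p"]
for nm2,lo,hi in(("green",(40,60,50),(90,255,255)),("red",(0,110,80),(10,255,255)),("red",(170,110,80),(180,255,255))):
    for a,ce,m in blobs(p,lo,hi,4):
        q=plane("scene",ce,.01)[0]
        if np.hypot(q[0]-.57,q[1]+.16)<.08: print("scene",nm2,a,ce.round(1),q.round(4))
n=0
for nm in("scene","top"):
    q,d=robot.read_camera(nm); t=robot.observe()["position"]
    for lo,hi in(((0,110,40),(10,255,255)),((170,110,40),(180,255,255))):
        for a,ce,m in blobs(q,lo,hi,2):
            w=plane(nm,ce,.029)[0]
            if np.hypot(*(w[:2]-t[:2]))<.025: print(nm,"ball now?",a,ce.round(1),w.round(4),"tcp",t.round(4))
E
```

```text
ball then, scene [[ 0.5722 -0.1115  0.03  ]] vs TCP [ 0.5684 -0.1151]
scene red 7 [274.4 217.6] [ 0.5681 -0.2143  0.01  ]
```

```bash
cat > tr.py <<'E'
import sys,json,os; from h import *; from cam import *; from scipy.optimize import least_squares
T0=np.load("tare6.npy"); L=.25; TY=np.array([.4348,.9005]); TZ=np.array([.9005,-.4348]); FN=2.5
def load(): return json.load(open("log.json")) if os.path.exists("log.json") else [[.5692,-.127,-.02,.88],[.56923,-.1275,.2,1.4]]
def comp(c,F): return c[0]*1e-3*TY*(F@TY)+c[1]*1e-3*TZ*(F@TZ)
def fit(D):
    x0=np.array([.571,-.166,0,1.1,1.1]); sg=np.array([.002,.002,.1,.3,.3])
    def res(x):
        r=[]
        for d in D:
            F=np.array(d[2:4]); r.append(dist(x[:3],np.array(d[:2])+comp(x[3:],F))[0]/.00025)
        return np.r_[r,(x-x0)/sg]
    return least_squares(res,x0,x_scale=sg,diff_step=1e-3).x
def target(x,s,dirn=-1,fn=None):
    w,n=world(x[:3],s); t=world(x[:3],s+.5*dirn)[0]-w; t/=np.linalg.norm(t); F=(fn or FN)*(n-.15*t); return w-comp(x[3:],F),n
if __name__=="__main__":
    ds=float(sys.argv[1]); D=load(); A,sd,P,st=ft(7); T=A-T0; F=np.array([-T[4],T[3]])/L
    D.append([*P[:2],*F]); json.dump(D,open("log.json","w")); x=fit(D)
    g,n,s=dist(x[:3],P[:2]+comp(x[3:],F)); t=np.array([-n[1],n[0]])
    print("t",round(st["time_s"],2),"P",P.round(4),"Fn %.2f Ft %.2f |F| raw"%(F@n,F@t),(A[:3]-T0[:3]+[0,-.18,0]).round(2),"s",s,"res mm",round(g*1e3,2),"fit",x.round(4),"lines",line_s(x[:3],1),line_s(x[:3],-1),"grip",st["gripper_width"])
    pts=[target(x,s-ds*(i+1)/9)[0] for i in range(9)]; q=P[:2]; rows=[]
    for p in pts: d=p-q; rows.append([round(1000*(d@TY),2),round(1000*(d@TZ),2)]); q=p
    print("z err mm",round((P[2]-.0957)*1e3,2),"rows mm",rows)
E
python3 -W ignore tr.py 8
```

```text
t 18.08 P [ 0.5693 -0.128   0.0957] Fn 1.72 Ft -0.43 |F| raw [0.13 1.81 0.38] s 72.5 res mm -0.06 fit [ 5.7100e-01 -1.6600e-01  3.0000e-04  1.1273e+00  1.0991e+00] lines 70.25000000000057 -68.00000000000054 grip 0.014572420475272381
z err mm -0.04 rows mm [[np.float64(-1.11), np.float64(-0.33)], [np.float64(-0.42), np.float64(-0.72)], [np.float64(-0.43), np.float64(-0.71)], [np.float64(-0.45), np.float64(-0.7)], [np.float64(-0.46), np.float64(-0.69)], [np.float64(-0.48), np.float64(-0.68)], [np.float64(-0.49), np.float64(-0.66)], [np.float64(-0.51), np.float64(-0.65)], [np.float64(-0.52), np.float64(-0.64)]]
```

step_arm([
  [[0, -0.0011, -0.00033, 0, 0.01], [0, -0.00042, -0.00072, 0, 0.01], [0, -0.00043, -0.00071, 0, 0.01], [0, -0.00045, -0.0007, 0, 0.01], [0, -0.00046, -0.00069, 0, 0.01], [0, -0.00048, -0.00068, 0, 0.01], [0, -0.00049, -0.00066, 0, 0.01], [0, -0.00051, -0.00065, 0, 0.01], [0, -0.00052, -0.00064, 0, 0.01], [0, 0, 0, 0, 0.01]],
])

```text
time_s: 18.97
position: [0.5617, -0.13, 0.0956]
ee_rot: [0.353, 1.542, -0.353]
wrist_force: [0.2, 1.8, -0.7]
gripper_width: 0.015
```

```bash
sed -i 's/rows.append(\[round(1000\*(d@TY),2),round(1000\*(d@TZ),2)\])/rows.append((float(round(1000*(d@TY),2)),float(round(1000*(d@TZ),2))))/' tr.py; python3 -W ignore tr.py 9
```

```text
t 19.27 P [ 0.5618 -0.1299  0.0956] Fn 2.03 Ft -0.60 |F| raw [ 0.18  2.01 -0.28] s 63.0 res mm -0.13 fit [ 5.7260e-01 -1.6580e-01 -1.0000e-04  1.1786e+00  1.1698e+00] lines 68.65000000000055 -66.45000000000051 grip 0.014702535993753426
z err mm -0.06 rows mm [(-0.75, -0.18), (-0.64, -0.67), (-0.66, -0.65), (-0.68, -0.63), (-0.69, -0.62), (-0.71, -0.6), (-0.72, -0.58), (-0.74, -0.56), (-0.75, -0.54)]
```

step_arm([
  [[0, -0.00075, -0.0002, 0, 0.01], [0, -0.00064, -0.00067, 0, 0.01], [0, -0.00066, -0.00065, 0, 0.01], [0, -0.00068, -0.00063, 0, 0.01], [0, -0.00069, -0.00062, 0, 0.01], [0, -0.00071, -0.0006, 0, 0.01], [0, -0.00072, -0.00058, 0, 0.01], [0, -0.00074, -0.00056, 0, 0.01], [0, -0.00075, -0.00054, 0, 0.01], [0, 0, 0, 0, 0.01]],
])

```text
time_s: 20.15
position: [0.5544, -0.1336, 0.0957]
ee_rot: [0.353, 1.542, -0.353]
wrist_force: [-0.6, 1.7, 0.2]
gripper_width: 0.0149
```

```bash
python3 -W ignore tr.py 10
```

```text
t 20.45 P [ 0.5545 -0.1335  0.0957] Fn 2.16 Ft -0.65 |F| raw [-0.36  1.96  0.25] s 53.5 res mm -0.09 fit [ 5.7330e-01 -1.6580e-01 -9.0000e-04  1.1404e+00  1.2214e+00] lines 67.90000000000055 -65.80000000000051 grip 0.014641703752388735
z err mm -0.04 rows mm [(-0.77, -0.11), (-0.87, -0.55), (-0.89, -0.52), (-0.9, -0.5), (-0.92, -0.47), (-0.95, -0.47), (-1.0, -0.49), (-1.0, -0.49), (-1.0, -0.49)]
```

step_arm([
  [[0, -0.00077, -0.00015, 0, 0.01], [0, -0.00087, -0.00055, 0, 0.01], [0, -0.00089, -0.00052, 0, 0.01], [0, -0.0009, -0.0005, 0, 0.01], [0, -0.00092, -0.00047, 0, 0.01], [0, -0.00095, -0.00047, 0, 0.01], [0, -0.001, -0.00049, 0, 0.01], [0, -0.001, -0.00049, 0, 0.01], [0, -0.001, -0.00049, 0, 0.01], [0, 0, 0, 0, 0.01]],
])

```text
time_s: 21.33
position: [0.5471, -0.1393, 0.0957]
ee_rot: [0.353, 1.542, -0.353]
wrist_force: [-1.0, 1.4, -1.3]
gripper_width: 0.0146
```

```bash
python3 -W ignore tr.py 8
```

```text
t 21.63 P [ 0.5472 -0.1391  0.0957] Fn 2.36 Ft -0.79 |F| raw [-0.82  1.83 -0.19] s 44.5 res mm -0.03 fit [ 0.5733 -0.1658  0.0135  1.1313  1.2339] lines 68.40000000000055 -65.1500000000005 grip 0.014736085312682907
z err mm -0.04 rows mm [(-0.36, -0.01), (-0.8, -0.38), (-0.8, -0.38), (-0.8, -0.38), (-0.8, -0.38), (-0.8, -0.38), (-0.8, -0.38), (-0.8, -0.38), (-0.8, -0.38)]
```

step_arm([
  [[0, -0.00045, -0.0001, 0, 0.01], [0, -0.0008, -0.00038, 0, 0.01], [0, -0.0008, -0.00038, 0, 0.01], [0, -0.0008, -0.00038, 0, 0.01], [0, -0.0008, -0.00038, 0, 0.01], [0, -0.0008, -0.00038, 0, 0.01], [0, -0.0008, -0.00038, 0, 0.01], [0, -0.0008, -0.00038, 0, 0.01], [0, -0.0008, -0.00038, 0, 0.01], [0, 0, 0, 0, 0.01]],
])

```text
time_s: 22.52
position: [0.5413, -0.144, 0.0957]
ee_rot: [0.353, 1.542, -0.353]
wrist_force: [-1.3, 2.0, -1.7]
gripper_width: 0.0147
```

```bash
python3 -W ignore tr.py 11
```

```text
t 22.82 P [ 0.5414 -0.1439  0.0957] Fn 2.65 Ft -0.95 |F| raw [-0.85  2.18 -0.2 ] s 36.5 res mm 0.02 fit [ 0.5734 -0.1658 -0.0036  1.1258  1.2352] lines 67.70000000000053 -65.80000000000051 grip 0.014671151864716014
z err mm -0.03 rows mm [(-0.38, -0.34), (-1.09, -0.54), (-1.09, -0.54), (-1.09, -0.54), (-1.09, -0.54), (-1.09, -0.54), (-1.09, -0.54), (-1.09, -0.54), (-1.09, -0.54)]
```

step_arm([
  [[0, -0.00038, -0.00035, 0, 0.01], [0, -0.00108, -0.00055, 0, 0.01], [0, -0.00108, -0.00055, 0, 0.01], [0, -0.00108, -0.00055, 0, 0.01], [0, -0.00108, -0.00055, 0, 0.01], [0, -0.00108, -0.00055, 0, 0.01], [0, -0.00108, -0.00055, 0, 0.01], [0, -0.00108, -0.00055, 0, 0.01], [0, -0.00108, -0.00055, 0, 0.01], [0, 0, 0, 0, 0.01]],
])

```text
time_s: 23.7
position: [0.5331, -0.1502, 0.0957]
ee_rot: [0.353, 1.542, -0.353]
wrist_force: [-1.2, 1.3, 0.5]
gripper_width: 0.0147
```

```bash
python3 -W ignore tr.py 9
```

```text
t 24.0 P [ 0.5332 -0.15    0.0957] Fn 2.70 Ft -0.75 |F| raw [-0.72  1.9   0.39] s 25.25 res mm 0.06 fit [ 0.5734 -0.1658 -0.0182  1.1244  1.2544] lines 67.05000000000052 -66.30000000000052 grip 0.014882117311417193
z err mm -0.03 rows mm [(-0.52, -0.46), (-0.89, -0.46), (-0.89, -0.46), (-0.89, -0.46), (-0.89, -0.46), (-0.89, -0.46), (-0.89, -0.46), (-0.8, -0.37), (-0.79, -0.31)]
```

step_arm([
  [[0, -0.00055, -0.00046, 0, 0.01], [0, -0.0009, -0.00046, 0, 0.01], [0, -0.0009, -0.00046, 0, 0.01], [0, -0.0009, -0.00046, 0, 0.01], [0, -0.0009, -0.00046, 0, 0.01], [0, -0.0009, -0.00046, 0, 0.01], [0, -0.0009, -0.00045, 0, 0.01], [0, -0.0008, -0.00037, 0, 0.01], [0, -0.0008, -0.0003, 0, 0.01], [0, 0, 0, 0, 0.01]],
])

```text
time_s: 24.88
position: [0.5263, -0.1553, 0.0956]
ee_rot: [0.353, 1.542, -0.353]
wrist_force: [-1.0, 1.5, -1.4]
gripper_width: 0.0148
```

```bash
python3 -W ignore tr.py 7
```

```text
t 25.18 P [ 0.5264 -0.1551  0.0957] Fn 2.66 Ft -0.71 |F| raw [-0.89  1.93 -0.26] s 16.5 res mm 0.06 fit [ 0.5734 -0.1658 -0.0218  1.1313  1.2662] lines 66.90000000000052 -66.45000000000051 grip 0.014981923897517034
z err mm -0.04 rows mm [(-0.14, -0.15), (-0.63, -0.2), (-0.64, -0.17), (-0.64, -0.15), (-0.65, -0.12), (-0.65, -0.09), (-0.66, -0.07), (-0.66, -0.04), (-0.66, -0.01)]
```

step_arm([
  [[0, -0.00015, -0.00015, 0, 0.01], [0, -0.00063, -0.0002, 0, 0.01], [0, -0.00064, -0.00017, 0, 0.01], [0, -0.00064, -0.00015, 0, 0.01], [0, -0.00065, -0.00012, 0, 0.01], [0, -0.00065, -9e-05, 0, 0.01], [0, -0.00066, -6e-05, 0, 0.01], [0, -0.00066, -3e-05, 0, 0.01], [0, -0.00066, 0, 0, 0.01], [0, 0, 0, 0, 0.01]],
])

```text
time_s: 26.07
position: [0.5231, -0.1597, 0.0956]
ee_rot: [0.353, 1.542, -0.353]
wrist_force: [-1.9, 2.4, -1.4]
gripper_width: 0.0146
```

```bash
python3 -W ignore tr.py 7
```

```text
t 26.37 P [ 0.5232 -0.1595  0.0956] Fn 2.43 Ft -0.75 |F| raw [-1.28  1.52 -0.43] s 9.75 res mm -0.07 fit [ 0.5735 -0.1658 -0.0227  1.1062  1.2623] lines 66.75000000000053 -66.40000000000052 grip 0.014494835546042553
z err mm -0.06 rows mm [(-0.33, 0.05), (-0.66, 0.03), (-0.66, 0.06), (-0.66, 0.08), (-0.66, 0.11), (-0.65, 0.14), (-0.64, 0.16), (-0.64, 0.19), (-0.63, 0.21)]
```

step_arm([
  [[0, -0.00035, 5e-05, 0, 0.01], [0, -0.00066, 3e-05, 0, 0.01], [0, -0.00066, 6e-05, 0, 0.01], [0, -0.00066, 8e-05, 0, 0.01], [0, -0.00066, 0.00011, 0, 0.01], [0, -0.00065, 0.00014, 0, 0.01], [0, -0.00064, 0.00016, 0, 0.01], [0, -0.00064, 0.00019, 0, 0.01], [0, -0.00063, 0.00021, 0, 0.01], [0, 0, 0, 0, 0.01]],
])

```text
time_s: 27.25
position: [0.5217, -0.1651, 0.0956]
ee_rot: [0.353, 1.542, -0.353]
wrist_force: [-1.9, 0.9, -1.2]
gripper_width: 0.0147
```

```bash
python3 -W ignore tr.py 7
```

```text
t 27.55 P [ 0.5218 -0.165   0.0957] Fn 2.48 Ft -0.79 |F| raw [-1.57  1.23 -0.23] s 3.25 res mm -0.03 fit [ 0.5736 -0.1658 -0.0239  1.1086  1.2636] lines 66.65000000000052 -66.40000000000052 grip 0.014643061408196777
z err mm -0.05 rows mm [(-0.13, 0.05), (-0.62, 0.24), (-0.61, 0.27), (-0.59, 0.29), (-0.58, 0.32), (-0.57, 0.34), (-0.55, 0.36), (-0.54, 0.38), (-0.52, 0.4)]
```

Model and feel agree closely; longer steps now.

step_arm([
  [[0, -0.00025, 9e-05, 0, 0.01], [0, -0.00062, 0.00024, 0, 0.01], [0, -0.00061, 0.00027, 0, 0.01], [0, -0.00059, 0.00029, 0, 0.01], [0, -0.00058, 0.00032, 0, 0.01], [0, -0.00057, 0.00034, 0, 0.01], [0, -0.00055, 0.00036, 0, 0.01], [0, -0.00054, 0.00038, 0, 0.01], [0, -0.00052, 0.0004, 0, 0.01], [0, 0, 0, 0, 0.01]],
])

```text
time_s: 28.43
position: [0.5221, -0.1707, 0.0956]
ee_rot: [0.353, 1.542, -0.353]
wrist_force: [-1.5, 1.3, -1.5]
gripper_width: 0.0148
```

```bash
python3 -W ignore tr.py 9
```

```text
t 28.73 P [ 0.5221 -0.1705  0.0957] Fn 2.72 Ft -0.99 |F| raw [-1.87  0.71 -0.37] s -2.75 res mm 0.11 fit [ 0.5735 -0.1659 -0.0206  1.0417  1.2637] lines 66.95000000000053 -66.40000000000052 grip 0.014695630012853582
z err mm -0.04 rows mm [(-0.26, -0.04), (-0.65, 0.55), (-0.62, 0.58), (-0.59, 0.61), (-0.55, 0.64), (-0.52, 0.67), (-0.48, 0.7), (-0.44, 0.72), (-0.4, 0.74)]
```

step_arm([
  [[0, -0.0003, 0, 0, 0.01], [0, -0.00065, 0.00055, 0, 0.01], [0, -0.00062, 0.00058, 0, 0.01], [0, -0.00059, 0.00061, 0, 0.01], [0, -0.00055, 0.00064, 0, 0.01], [0, -0.00052, 0.00067, 0, 0.01], [0, -0.00048, 0.0007, 0, 0.01], [0, -0.00044, 0.00072, 0, 0.01], [0, -0.0004, 0.00074, 0, 0.01], [0, 0, 0, 0, 0.01]],
])

```text
time_s: 29.62
position: [0.5249, -0.1771, 0.0957]
ee_rot: [0.353, 1.542, -0.353]
wrist_force: [-2.2, -1.4, -1.0]
gripper_width: 0.0147
```

```bash
python3 -W ignore tr.py 9
```

```text
t 29.92 P [ 0.5249 -0.1769  0.0957] Fn 2.96 Ft -0.78 |F| raw [-2.22 -0.55  0.08] s -11.0 res mm 0.1 fit [ 0.5732 -0.166  -0.0214  0.9136  1.3352] lines 67.15000000000053 -66.60000000000052 grip 0.014490863443678123
z err mm -0.02 rows mm [(-0.51, 0.05), (-0.36, 0.76), (-0.32, 0.77), (-0.27, 0.79), (-0.23, 0.8), (-0.19, 0.81), (-0.14, 0.81), (-0.15, 0.99), (-0.15, 0.99)]
```

step_arm([
  [[0, -0.0005, 5e-05, 0, 0.01], [0, -0.00036, 0.00076, 0, 0.01], [0, -0.00032, 0.00077, 0, 0.01], [0, -0.00027, 0.00079, 0, 0.01], [0, -0.00023, 0.0008, 0, 0.01], [0, -0.00019, 0.00081, 0, 0.01], [0, -0.00014, 0.00081, 0, 0.01], [0, -0.00015, 0.00099, 0, 0.01], [0, -0.00015, 0.00099, 0, 0.01], [0, 0, 0, 0, 0.01]],
])

```text
time_s: 30.8
position: [0.5302, -0.182, 0.0957]
ee_rot: [0.353, 1.542, -0.353]
wrist_force: [-3.0, -1.6, -1.2]
gripper_width: 0.0147
```

```bash
python3 -W ignore tr.py 11
```

```text
t 31.1 P [ 0.53   -0.1819  0.0957] Fn 2.70 Ft -0.83 |F| raw [-1.9  -1.32  0.09] s -19.5 res mm 0.04 fit [ 0.5732 -0.1661 -0.0217  0.8961  1.3399] lines 67.15000000000053 -66.60000000000052 grip 0.014854383811587872
z err mm -0.01 rows mm [(-0.29, 0.69), (-0.19, 1.21), (-0.19, 1.21), (-0.19, 1.21), (-0.19, 1.21), (-0.19, 1.21), (-0.19, 1.21), (-0.19, 1.21), (-0.19, 1.21)]
```

step_arm([
  [[0, -0.0003, 0.0007, 0, 0.01], [0, -0.00019, 0.0012, 0, 0.01], [0, -0.00019, 0.0012, 0, 0.01], [0, -0.00019, 0.0012, 0, 0.01], [0, -0.00019, 0.0012, 0, 0.01], [0, -0.00019, 0.0012, 0, 0.01], [0, -0.00019, 0.0012, 0, 0.01], [0, -0.00019, 0.0012, 0, 0.01], [0, -0.00019, 0.0012, 0, 0.01], [0, 0, 0, 0, 0.01]],
])

```text
time_s: 31.98
position: [0.5387, -0.1881, 0.0957]
ee_rot: [0.353, 1.542, -0.353]
wrist_force: [-1.3, -1.4, -1.6]
gripper_width: 0.0151
```

```bash
python3 -W ignore tr.py 11
```

```text
t 32.28 P [ 0.5385 -0.188   0.0957] Fn 2.60 Ft -0.96 |F| raw [-1.78 -1.25 -0.53] s -29.75 res mm 0.1 fit [ 0.5732 -0.1661 -0.0235  0.8715  1.3657] lines 67.15000000000053 -66.75000000000053 grip 0.01476634199216085
z err mm -0.02 rows mm [(-0.11, 0.47), (-0.19, 1.21), (-0.19, 1.21), (-0.19, 1.21), (-0.19, 1.21), (-0.19, 1.21), (-0.19, 1.21), (-0.19, 1.21), (-0.19, 1.21)]
```

step_arm([
  [[0, -0.00012, 0.0006, 0, 0.01], [0, -0.00019, 0.0012, 0, 0.01], [0, -0.00019, 0.0012, 0, 0.01], [0, -0.00019, 0.0012, 0, 0.01], [0, -0.00019, 0.0012, 0, 0.01], [0, -0.00019, 0.0012, 0, 0.01], [0, -0.00019, 0.0012, 0, 0.01], [0, -0.00019, 0.0012, 0, 0.01], [0, -0.00019, 0.0012, 0, 0.01], [0, 0, 0, 0, 0.01]],
])

```text
time_s: 33.17
position: [0.5471, -0.194, 0.0957]
ee_rot: [0.353, 1.542, -0.353]
wrist_force: [-1.9, -0.5, -1.1]
gripper_width: 0.0146
```

```bash
python3 -W ignore tr.py 10
```

```text
t 33.47 P [ 0.547  -0.1939  0.0957] Fn 2.55 Ft -0.93 |F| raw [-1.78 -0.95 -0.33] s -40.0 res mm 0.05 fit [ 0.5732 -0.1661 -0.0246  0.8627  1.3823] lines 67.15000000000053 -66.80000000000052 grip 0.014545626091147488
z err mm -0.02 rows mm [(-0.08, 0.24), (-0.17, 1.1), (-0.17, 1.1), (-0.17, 1.1), (-0.17, 1.1), (-0.17, 1.1), (-0.16, 1.05), (-0.13, 1.01), (-0.1, 1.01)]
```

step_arm([
  [[0, -9e-05, 0.0005, 0, 0.01], [0, -0.00017, 0.0011, 0, 0.01], [0, -0.00017, 0.0011, 0, 0.01], [0, -0.00017, 0.0011, 0, 0.01], [0, -0.00017, 0.0011, 0, 0.01], [0, -0.00017, 0.0011, 0, 0.01], [0, -0.00016, 0.00105, 0, 0.01], [0, -0.00013, 0.00101, 0, 0.01], [0, -0.0001, 0.00101, 0, 0.01], [0, 0, 0, 0, 0.01]],
])

```text
time_s: 34.35
position: [0.5547, -0.1991, 0.0957]
ee_rot: [0.353, 1.542, -0.353]
wrist_force: [-1.5, -1.4, -0.0]
gripper_width: 0.0151
```

```bash
python3 -W ignore tr.py 9
```

```text
t 34.65 P [ 0.5546 -0.199   0.0957] Fn 2.66 Ft -0.72 |F| raw [-1.36 -1.38  0.13] s -49.75 res mm 0.06 fit [ 0.5731 -0.1661 -0.026   0.8517  1.3955] lines 67.10000000000053 -66.85000000000052 grip 0.014660326178940994
z err mm -0.0 rows mm [(-0.1, 0.34), (-0.05, 0.91), (-0.02, 0.91), (0.0, 0.91), (0.02, 0.91), (0.05, 0.91), (0.07, 0.91), (0.09, 0.91), (0.12, 0.9)]
```

step_arm([
  [[0, -0.0001, 0.0005, 0, 0.01], [0, -5e-05, 0.00092, 0, 0.01], [0, -2e-05, 0.00092, 0, 0.01], [0, 0, 0.00092, 0, 0.01], [0, 2e-05, 0.00092, 0, 0.01], [0, 5e-05, 0.00092, 0, 0.01], [0, 7e-05, 0.00092, 0, 0.01], [0, 9e-05, 0.00092, 0, 0.01], [0, 0.00012, 0.0009, 0, 0.01], [0, 0, 0, 0, 0.01]],
])

```text
time_s: 35.53
position: [0.562, -0.2022, 0.0957]
ee_rot: [0.353, 1.542, -0.353]
wrist_force: [-0.7, -0.9, -0.7]
gripper_width: 0.0145
```

```bash
python3 -W ignore tr.py 11
```

```text
Traceback (most recent call last):
  File "tr.py", line 16, in <module>
    ds=float(sys.argv[1]); D=load(); A,sd,P,st=ft(7); T=A-T0; F=np.array([-T[4],T[3]])/L
                                               ~~^^^
  File "h.py", line 36, in ft
    s=robot.observe(); A.append(np.r_[s["wrist_force"],s["wrist_torque"]]); P.append(s["position"]); robot.read_camera("top")
                                                                                                     ~~~~~~~~~~~~~~~~~^^^^^^^
ValueError: 200 camera calls are used up
```

Camera calls are spent, so from here I use single readings. The torque noise is only about 0.1 N, so that's enough.

```bash
sed -i 's/; robot.read_camera("top")$//' h.py; sed -i 's/ft(7)/ft(1)/' tr.py; python3 -W ignore tr.py 11
```

```text
t 35.83 P [ 0.5617 -0.2022  0.0957] Fn 2.00 Ft -0.49 |F| raw [ 0.26 -1.55 -0.5 ] s -58.75 res mm -0.32 fit [ 0.573  -0.166  -0.0229  0.9012  1.4343] lines 67.35000000000053 -66.90000000000052 grip 0.014622200527000468
z err mm -0.01 rows mm [(0.31, 0.92), (0.21, 1.09), (0.25, 1.08), (0.28, 1.08), (0.32, 1.07), (0.35, 1.06), (0.38, 1.05), (0.42, 1.03), (0.45, 1.02)]
```

step_arm([
  [[0, 0.0003, 0.0009, 0, 0.01], [0, 0.00022, 0.0011, 0, 0.01], [0, 0.00025, 0.0011, 0, 0.01], [0, 0.00028, 0.0011, 0, 0.01], [0, 0.00032, 0.0011, 0, 0.01], [0, 0.00035, 0.0011, 0, 0.01], [0, 0.00038, 0.00105, 0, 0.01], [0, 0.00042, 0.00103, 0, 0.01], [0, 0.00045, 0.00102, 0, 0.01], [0, 0.00049, 0.001, 0, 0.01]],
])

```text
time_s: 36.67
position: [0.5728, -0.2036, 0.0957]
ee_rot: [0.353, 1.542, -0.353]
wrist_force: [0.1, -2.2, -1.5]
gripper_width: 0.0148
```

```bash
python3 -W ignore tr.py 3; python3 -W ignore - <<'E'
from h import *; from cam import *
print("away dir tool", )
E
```

```text
t 36.67 P [ 0.5728 -0.2036  0.0957] Fn 2.02 Ft -0.70 |F| raw [ 0.06 -2.06 -0.62] s -71.25 res mm -0.23 fit [ 0.5724 -0.1659 -0.0233  0.9875  1.6561] lines 67.90000000000055 -67.50000000000054 grip 0.014793331324831599
z err mm -0.02 rows mm [(0.21, -0.49), (0.14, 0.27), (0.14, 0.26), (0.15, 0.26), (0.15, 0.26), (0.15, 0.26), (0.15, 0.26), (0.15, 0.26), (0.16, 0.26)]
away dir tool
```

Trace finished past the red line. Backing off, lifting and returning.

step_arm([
  [[0, -0.0027, 0.0013, 0, 0.01], [0, -0.0036, 0.0017, 0, 0.01], [0, -0.0036, 0.0017, 0, 0.01], [0, -0.0036, 0.0017, 0, 0.01], [-0.015, 0, 0, 0, 0.01], [-0.02, 0, 0, 0, 0.01], [-0.02, 0, 0, 0, 0.01], [-0.015, 0, 0, 0, 0.01], [0, 0, 0, 0, 0.01], [0, 0, 0, 0, 0.01]],
])

```text
time_s: 37.5
position: [0.5729, -0.219, 0.1662]
ee_rot: [0.353, 1.54, -0.353]
wrist_force: [-0.3, -0.7, -1.8]
gripper_width: 0.0148
```

Run:
```python
from h import *
s=robot.observe(); print(s["position"],s["wrist_force"].round(2),s["wrist_torque"].round(3)); print((plan([[.5465,-.3695,.165]],step=.025)*1000).round(2).tolist())
```

```text
[ 0.57293328 -0.21901101  0.16617916] [-0.32 -0.66 -1.76] [0.018 0.07  0.049]
[[0.17, -21.0, 5.95], [0.17, -21.0, 5.95], [0.17, -21.0, 5.95], [0.17, -21.0, 5.95], [0.17, -21.0, 5.95], [0.17, -21.0, 5.95], [0.17, -21.0, 5.95]]
```

step_arm([
  [[0, -0.021, 0.006, 0, 0.01], [0, -0.021, 0.006, 0, 0.01], [0, -0.021, 0.006, 0, 0.01], [0, -0.021, 0.006, 0, 0.01], [0, -0.021, 0.006, 0, 0.01], [0, -0.021, 0.006, 0, 0.01], [0, -0.021, 0.006, 0, 0.01], [0, 0, 0, 0, 0.01], [0, 0, 0, 0, 0.01], [0, 0, 0, 0, 0.01]],
])

```text
time_s: 38.33
position: [0.5462, -0.3684, 0.1644]
ee_rot: [0.354, 1.544, -0.352]
wrist_force: [0.0, 1.0, -0.9]
gripper_width: 0.0146
```

Run:
```python
from h import *
s=robot.observe(); print(s["position"],s["ee_rot"]); print((plan([[.5465,-.3695,.165]],step=.025)*1000).round(2).tolist())
```

```text
[ 0.54619522 -0.36842819  0.16438068] [ 0.35354174  1.5435033  -0.35211569]
[[-0.62, -0.83, 0.74]]
```

step_arm([
  [[0, -0.0005, 0.0003, 0, 0.01], [0, 0, 0, 0, 0.01], [0.015, 0, 0, 0, 0.01], [0.005, 0, 0, 0, 0.01], [0.005, 0, 0, 0, 0.01], [0.005, 0, 0, 0, 0.01], [0.005, 0, 0, 0, 0.01], [0.005, 0, 0, 0, 0.01], [0.005, 0, 0, 0, 0.01], [0, 0, 0, 0, 0.01]],
])

```text
time_s: 39.17
position: [0.546, -0.3694, 0.1195]
ee_rot: [0.353, 1.543, -0.353]
wrist_force: [0.1, -0.0, -1.7]
gripper_width: 0.0148
```

Run:
```python
from h import *
s=robot.observe(); print(s["position"],s["wrist_force"].round(2),s["wrist_torque"].round(3))
```

```text
[ 0.54603946 -0.36941882  0.11947203] [ 0.09 -0.04 -1.72] [-0.015  0.018 -0.01 ]
```

The ball is well inside the hole and touching nothing. Next the shank.

step_arm([
  [[0.004, 0, 0, 0, 0.01], [0.004, 0, 0, 0, 0.01], [0.004, 0, 0, 0, 0.01], [0.004, 0, 0, 0, 0.01], [0.004, 0, 0, 0, 0.01], [0.004, 0, 0, 0, 0.01], [0.004, 0, 0, 0, 0.01], [0.004, 0, 0, 0, 0.01], [0, 0, 0, 0, 0.01], [0, 0, 0, 0, 0.01]],
])

```text
time_s: 40.0
position: [0.5463, -0.3697, 0.0884]
ee_rot: [0.353, 1.542, -0.353]
wrist_force: [0.9, 0.2, -0.6]
gripper_width: 0.0145
```

Run:
```python
from h import *
s=robot.observe(); print(s["position"],s["wrist_force"].round(2),s["wrist_torque"].round(3))
```

```text
[ 0.5463194  -0.36970543  0.08838279] [ 0.87  0.25 -0.62] [0.005 0.012 0.007]
```

step_arm([
  [[0.003, 0, 0, 0, 0.01], [0.003, 0, 0, 0, 0.01], [0.002, 0, 0, 0, 0.01], [0.001, 0, 0, 0, 0.01], [0.001, 0, 0, 0, 0.01], [0, 0, 0, 0, 0.01], [0, 0, 0, 0, 0.01], [0, 0, 0, 0, 0.01], [0, 0, 0, 0, 0.01], [0, 0, 0, 0, 0.01]],
])

```text
time_s: 40.83
position: [0.5465, -0.3699, 0.0788]
ee_rot: [0.353, 1.542, -0.353]
wrist_force: [0.5, 0.4, -0.9]
gripper_width: 0.0145
```

Run:
```python
from h import *
s=robot.observe(); print(s["position"],s["wrist_force"].round(2),s["wrist_torque"].round(3))
```

```text
[ 0.54652622 -0.36986264  0.07878273] [ 0.52  0.37 -0.93] [-0.037  0.01   0.057]
```

step_arm([
  [[0.0005, 0, 0, 0, 0.01], [0.0005, 0, 0, 0, 0.01], [0.0005, 0, 0, 0, 0.01], [0.0003, 0, 0, 0, 0.01], [0, 0, 0, 0, 0.01], [0, 0, 0, 0, 0.01], [0, 0, 0, 0, 0.01], [0, 0, 0, 0, 0.01], [0, 0, 0, 0, 0.01], [0, 0, 0, 0, 0.01]],
])

```text
time_s: 41.67
position: [0.5465, -0.3698, 0.0769]
ee_rot: [0.353, 1.542, -0.353]
wrist_force: [0.5, -0.2, -1.1]
gripper_width: 0.0152
```

Run:
```python
from h import *
s=robot.observe(); print(s["position"],s["wrist_force"].round(2),s["wrist_torque"].round(3))
```

```text
[ 0.54646957 -0.36983893  0.07687936] [ 0.54 -0.2  -1.09] [-0.009 -0.006 -0.033]
```

step_arm([
  [[0.0003, 0, 0, 0, 0.01], [0.0003, 0, 0, 0, 0.01], [0, 0, 0, 0, 0.01], [0, 0, 0, 0, 0.01], [0, 0, 0, 0, 0.01], [0, 0, 0, 0, 0.01], [0, 0, 0, 0, 0.01], [0, 0, 0, 0, 0.01], [0, 0, 0, 0, 0.01], [0, 0, 0, 0, 0.01]],
])

```text
time_s: 42.5
position: [0.5466, -0.3698, 0.0765]
ee_rot: [0.353, 1.542, -0.353]
wrist_force: [-0.2, 0.9, 3.5]
gripper_width: 0.0149
```

Run:
```python
from h import *
s=robot.observe(); print(s["position"],s["wrist_force"].round(2),s["wrist_torque"].round(3))
```

```text
[ 0.54664804 -0.36981594  0.07646388] [-0.19  0.9   3.49] [0.159 0.005 0.058]
```

The collar has met the stand: Fz rose by about 4.5 N at the same height as when I gripped it. Releasing with a small opening, then going straight up.

step_arm([
  [[0, 0, 0, 0, 0.03], [0, 0, 0, 0, 0.05], [0, 0, 0, 0, 0.05], [0, 0, 0, 0, 0.05], [0, 0, 0, 0, 0.05], [0, 0, 0, 0, 0.05], [0, 0, 0, 0, 0.05], [0, 0, 0, 0, 0.05], [-0.005, 0, 0, 0, 0.05], [-0.01, 0, 0, 0, 0.05]],
])

```text
time_s: 43.33
position: [0.5458, -0.3693, 0.0907]
ee_rot: [0.353, 1.544, -0.353]
wrist_force: [0.2, 0.2, 0.8]
gripper_width: 0.0499
```

step_arm([
  [[-0.015, 0, 0, 0, 0.05], [-0.02, 0, 0, 0, 0.05], [-0.03, 0, 0, 0, 0.05], [-0.03, 0, 0, 0, 0.05], [-0.03, 0, 0, 0, 0.05], [-0.03, 0, 0, 0, 0.05], [0, 0, 0, 0, 0.05], [0, 0, 0, 0, 0.05], [0, 0, 0, 0, 0.05], [0, 0, 0, 0, 0.05]],
])

```text
time_s: 44.17
position: [0.546, -0.3694, 0.2453]
ee_rot: [0.353, 1.543, -0.352]
wrist_force: [-1.0, 0.2, -0.3]
gripper_width: 0.0497
```

Run:
```python
from h import *
s=robot.observe(); print(s["position"],s["wrist_force"].round(2),s["wrist_torque"].round(3),s["gripper_width"],np.abs(s["joint_vel"]).max(),s["time_s"])
```

```text
[ 0.54604659 -0.36938025  0.24534614] [-0.99  0.23 -0.32] [-0.007 -0.069 -0.004] 0.04966137208430359 0.0061538402971837766 44.1667
```

```bash
python3 -c "
from bench import robot; print(robot.job_done())"
```

```text
the job is handed in; nothing more can be done
None
```

I traced the cam's edge with the blue stylus from the green line, round the nose, to the red line. Then I put the stylus back in its stand, let go and handed the job in at 44 s. I had used up all 200 camera calls on averaging force readings during the trace, so I have no picture of the final state.

- **Trace:** I felt for first contact at the edge, then followed it in short steps, correcting the path from the force after each one. The trace starts about 2 mm before the green line and ends about 4 mm past the red line, by my estimate of where the lines are.
- **Contact force:** it read about 1.7 N at the first touch and 2.0–3.0 N at the end of every step after that. I worked this out from the wrist moment, because the direct force readings were noisy (0.5 N or so); the two roughly agreed. I did not see the force within a step.
- **Stiffness:** sideways give was about 1 mm per newton overall, softer than the 1 mm per 3 N given. I tuned the path to what I measured, and never found out whether the extra give came from the grip.
- **Put back:** the ball and shank went into the hole without side contact. The collar then met the stand, with a rise of about 4.5 N, at the same height as when I gripped it (TCP z 76.5 mm, 76.6 mm at the grip). After I opened the jaws and rose to 245 mm, the stylus's weight was gone from the wrist reading.
- **Not checked:** the jar, beaker and bottle looked untouched in the last picture, taken before the trace. I found no sign of unplanned contact in the readings after that.

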